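# Put the pipetting bench in order: each item back in its own holder

### The job

The pipetting bench in front of you is to be made ready for the next shift: lay each pipette on the rest whose saddles have the colour of its plunger, with the handle in the wide saddle and the thin nose in the narrow one, stand the sample cup with the red lid in the round stand, and stand the reagent carton upright in its rectangular bay. Keep the cup upright all the way, and leave the tip box and the white bottle where they are.

Things in the scene. Friction and masses are not known exactly. Their poses are not given: they have to be found in the camera images.
- pip_blue_mid (a point): pipette with blue plunger cap and blue ring on its white handle, lying on its side in front of the robot (not one of the fixed ones beyond the tube rack). Point: on the handle's axis near the balance point, 12.5 mm above the underside; grip it here across x (24 mm wide, 25 mm high). z up, y along it: handle from y = -26 to 84 mm, plunger to 112 mm, thin grey nose to -112; finger hook out to x = 32 mm at y = 55 to 78. pip_blue, the body's origin, lies at x = 10 mm
- pip_yellow_mid (a point): pipette with yellow plunger cap and yellow ring on its white handle, lying on its side in front of the robot (not one of the fixed ones beyond the tube rack). Point: on the handle's axis near the balance point, 12.5 mm above the underside; grip it here across x (24 mm wide, 25 mm high). z up, y along it: handle from y = -26 to 84 mm, plunger to 112 mm, thin grey nose to -112; finger hook out to x = 32 mm at y = 55 to 78. pip_yellow, the body's origin, lies at x = 10 mm
- cup_mid (a point): clear specimen cup with a red screw lid, 61 mm high, in front of the robot (not the fixed one far back at the left); the body tapers to about 56 mm, the lid is 62 mm across and covers the top 9 mm: grip it by the lid. This point is its centre, 30.5 mm above its underside; z is its axis
- carton_mid (a point): small closed white and green reagent carton, 46 mm (x) by 88 mm (y) by 52 mm high, standing upright. This point is its centre, 26 mm above its underside; grip it across x
- rest_blue_seat (a point): fixed grey rest with two blue U saddles. Point: 36.5 mm above the bench, where the grip point of the seated pipette lies, axes alike. z up, y along it. Wide saddle at y = 23 to 43 mm: floor 34 wide, 24 mm above the bench, top 38. Narrow one at y = -84 to -70: floor 22 wide, 28 up, top 42. Foot 64 x 156, 8 mm high; bed between saddles 16 mm wide, 24 high, fingers pass beside it at y = -10 to 10
- rest_yellow_seat (a point): fixed grey rest with two yellow U saddles. Point: 36.5 mm above the bench, where the grip point of the seated pipette lies, axes alike. z up, y along it. Wide saddle at y = 23 to 43 mm: floor 34 wide, 24 mm above the bench, top 38. Narrow one at y = -84 to -70: floor 22 wide, 28 up, top 42. Foot 64 x 156, 8 mm high; bed between saddles 16 mm wide, 24 high, fingers pass beside it at y = -10 to 10
- cup_stand: round grey stand for the cup, 92 mm across, with a shallow well with a dark mat: 74 mm across inside at the rim, rim 13 mm above the bench, floor 4 mm above it. Origin: centre of its underside, on the bench; z up. Fixed
- bay: rectangular grey bay with a dark mat for the carton, 70 mm (x) by 112 mm (y) outside, 62 x 104 mm inside, floor 4 mm and walls 18 mm above the bench; the two long walls are open for 52 mm in the middle so that the fingers can go down there. Origin: centre of its underside, on the bench; y runs along it, z up. The carton stands in it lengthways, either end first. Fixed
- tip_box_mid (a point): bystander: closed pipette tip box, teal below with a clear lid, 86 x 118 x 62 mm, loose; the point is 30 mm above its underside
- bottle_mid (a point): bystander: white bottle, 60 mm across, 123 mm high, standing loose; the point is 60 mm above its underside, on its axis

How it is judged:
At the end, for the whole second after the job is handed in: Each pipette level on its own colour's rest, nose in the narrow saddle, within 9 mm across, 20 mm along, 5 mm in height and 0.15 rad; cup upright in its stand (18 mm) and carton upright in its bay (12 mm, 0.3 rad); all released and at rest (x of pip_blue_mid in the frame of rest_blue_seat between -0.009 and 0.009 m and y of pip_blue_mid in the frame of rest_blue_seat between -0.02 and 0.02 m and z of pip_blue_mid in the frame of rest_blue_seat between -0.005 and 0.006 m and angle between the y axis of pip_blue_mid and the y axis of rest_blue_seat, either way round below 0.15 rad and angle between each of pip_blue_mid, pip_yellow_mid's own z axis and vertical below 0.15 rad and x of pip_blue in the frame of rest_blue_seat above 0 m and linear speed of each of pip_blue, pip_yellow, cup, carton below 0.02 m/s and x of pip_yellow_mid in the frame of rest_yellow_seat between -0.009 and 0.009 m and y of pip_yellow_mid in the frame of rest_yellow_seat between -0.02 and 0.02 m and z of pip_yellow_mid in the frame of rest_yellow_seat between -0.005 and 0.006 m and angle between the y axis of pip_yellow_mid and the y axis of rest_yellow_seat, either way round below 0.15 rad and x of pip_yellow in the frame of rest_yellow_seat above 0 m and horizontal distance between cup_mid and cup_stand below 0.018 m and angle between each of cup_mid, carton_mid's own z axis and vertical below 0.1 rad and z of cup_mid in the frame of cup_stand below 0.04 m and x of carton_mid in the frame of bay between -0.012 and 0.012 m and y of carton_mid in the frame of bay between -0.012 and 0.012 m and z of carton_mid in the frame of bay below 0.035 m and angle between the y axis of carton_mid and the y axis of bay, either way round below 0.3 rad); the robot touches nothing.
It fails at once if the sample cup is tipped by more than 35 degrees (angle between cup_mid's own z axis and vertical above 0.61 rad).
It fails at once if the tip box is pushed more than 2 cm away (distance of tip_box_mid from where it was at the start of the episode above 0.02 m).
It fails at once if the white bottle is pushed more than 2 cm away or knocked over (distance of bottle_mid from where it was at the start of the episode above 0.02 m or angle between bottle_mid's own z axis and vertical above 0.5 rad).
It also fails if it takes over 99 s, if anything falls off the work surface, if the arm or the gripper's body presses on something with over 40 N, if the wrist force passes 120 N, or if a joint passes its speed limit or range.

### The arm

A 6-joint arm with a two-finger parallel gripper is mounted at the origin on a cart in front of the work surface, level with it; the furniture and walls round the work are solid. World frame = base frame: x ahead of the robot, y to its left, z up, the work surface at z = 0. Lengths are in m, angles in rad, forces in N, time in s.
With the tool pointing down it reaches from about 0.25 to 0.775 m from the base axis. Payload 4 kg.
Tool frame: the origin (TCP) lies where the fingers leave the gripper's body, on its centre line; the fingertips stand 97 mm ahead of it and the grasp point (between the pads) lies 78 mm ahead of it; z points along the fingers, y is the direction in which the jaws open and shut (so a half turn about z gives the same grasp; the last joint's range is limited). The gripper opens to 94 mm and grips with 3 to 60 N. Pads are 16 mm wide; open, the fingers measure 119 mm over their backs; the gripper's body (75 mm by 177 mm) begins 78 mm behind the grasp point.
Start: joints at [-1.214, 0.087, 1.371, -0, 1.684, -0.103], TCP at [0.244, -0.493, 0.303] pointing down, gripper open.
Joint ranges: [-3.1, 3.1], [-0.76, 2.03], [0.27, 2.55], [-1.08, 4.22], [0.17, 2.65], [-2.57, 2.57]. Speed limits (rad/s): [2.79, 2.79, 3.14, 3.14, 3.14, 3.14].

### API

Orientations are given as a 3x3 rotation matrix whose columns are the frame's x, y, z axes.
In Python, from station import sensors, viewer, ticket gives the robot as it stands.
- The arm moves only by the tool servo_tool, never from a script. Its argument "motion" is text: rows parted by semicolons, each of 7 numbers parted by spaces: the opening, from 0 (shut) to 1 (fully open), then the shift along the tool's x, y, z in mm, then the turn, a rotation vector about the tool's x, y, z in degrees. In form: fingers tx ty tz rx ry rz; .... A call has exactly 8 rows; each row is the pose to reach, as a shift and turn from the pose commanded when the call began, along the tool's axes at that moment; what a row does not reach only later rows make up. A row lasts 1/8 s, in which the tool goes at most 62.5 mm and 10.7 degrees, less where a joint would pass 70% of its speed; a pose out of reach is approached as far as the arm can. A call with a gripper value outside its range is refused whole. The fingers move at their own pace and stop on an object; "grip_force" is the grip in N (left out, the last holds). Time passes only in rows, so rows that repeat a pose let the fingers close, or fill a call up. It gives the time, the measured TCP pose, the force and the opening at its end, in the units of the state.
- sensors.read_state(): the state, without advancing time (a new reading comes with each control period).
- viewer.grab_frame(name): name is "scene" or "side" or "wrist"; returns the picture (480x640x3 uint8, blue, green, red); there is no depth.
- viewer.get_calibration(name): a dict with "intrinsics" (3x3 intrinsics, pixels), "R" (3x3) and "t" (3): a world point X has camera coordinates R X + t. Camera axes: x right, y down, z forward; pixel columns grow to the right and rows downward; lengths in m; the calibration is good to about 2 mm. The wrist camera is an equidistant fisheye: a pixel r from the principal point sees the ray r / f radians off the axis. A picture is of the moment at which its call begins: read the wrist's pose just before it. get_calibration takes no time and is no camera call; for the wrist camera it gives the pose at the moment of the call.
- ticket.sign_off(): hands the job in, once; it reports no verdict.
Trained networks look in the newest picture that a camera, given by its name, has taken for a name from the list of things; names that differ only in an ending like _2 or _b are one class to them, and where a whole thing is asked for, a point or a joint stands for the part that bears it (a point fixed in the world has none). Each returns a list of dicts, best first, with "confidence" (0 to 1); they miss things now and then, are a little off and sometimes report something else, mostly with a low value. They report only what shows in the picture. A call takes as long as a camera call.
- viewer.boxes_of(label, camera): "bbox" ([left, top, right, bottom] in pixels, round what is visible of it).
The state is a dict: "t": time; "joint_pos": joint angles; "joint_vel": joint speeds; "joint_torque": joint torques, N m; "ee_pos": TCP position; "ee_rot": TCP orientation; "wrist_force": force on the tool from outside, world axes, zero at the start; "torque": the same for the moment, N m; "gripper_width": finger opening in m.
Only numpy, scipy, OpenCV 4.12 (cv2) and the standard library are available. Lean on these libraries where they do the work, as an engineer would, in place of code of your own. Each camera call takes 0.05 s, during which the arm holds its last target.

## Working session

There is one attempt and no reset: what is moved stays moved. The work goes in short steps, Python scripts to look and compute and a tool call to move; the robot and the scene stay as the last step left them, time stands still between calls to the robot, and variables do not carry over. Pictures are saved under pics/ and viewed, and the job is handed in when it is done.

Besides the shell and the picture viewer there is one more tool, called after ">>>" as name(argument=value, ...) on one line, values as JSON. servo_tool: Moves the arm, as the interface text tells. Its arguments: {"type":"object","properties":{"motion":{"type":"string"},"grip_force":{"type":"number"}},"required":["motion"]}

```bash
ls; mkdir -p pics; python3 - <<'E'
from station import sensors, viewer
import cv2
s=sensors.read_state(); print(s['t'],s['ee_pos'],s['ee_rot'],s['gripper_width'])
for n in ['scene','side','wrist']:
    f=viewer.grab_frame(n); cv2.imwrite(f'pics/{n}0.png',f)
    c=viewer.get_calibration(n); print(n,c)
E
```

```text
pics
0.0 [ 0.24393508 -0.49256413  0.30151247] [[ 8.96135094e-01  4.43780620e-01 -8.09751366e-04]
 [ 4.43781319e-01 -8.96132757e-01  2.05504281e-03]
 [ 1.86343445e-04 -2.20094851e-03 -9.99997561e-01]] 0.09387242934864161
scene {'intrinsics': array([[624.30891955,   0.        , 319.4764192 ],
       [  0.        , 624.30891955, 244.38553472],
       [  0.        ,   0.        ,   1.        ]]), 'R': array([[-0.8893305 , -0.45725852, -0.00243115],
       [-0.2445604 ,  0.48012897, -0.84241699],
       [ 0.38636961, -0.74859256, -0.53882066]]), 't': array([0.50195239, 0.19837735, 1.31401431])}
side {'intrinsics': array([[487.77073749,   0.        , 328.86092713],
       [  0.        , 487.77073749, 230.85040902],
       [  0.        ,   0.        ,   1.        ]]), 'R': array([[-0.87269194, -0.48826389,  0.00267327],
       [-0.3271072 ,  0.58056841, -0.74561465],
       [ 0.36250469, -0.65156634, -0.66637201]]), 't': array([0.46387494, 0.21361508, 0.81692143])}
wrist {'intrinsics': array([[371.64829954,   0.        , 320.44904126],
       [  0.        , 371.64829954, 240.19257739],
       [  0.        ,   0.        ,   1.        ]]), 'R': array([[ 0.44386573, -0.89609216, -0.00143494],
       [-0.87086464, -0.43174585,  0.23492616],
       [-0.21113502, -0.10302603, -0.97201216]]), 't': array([-0.54969255, -0.025242  ,  0.39036096])}
```

View pics/scene0.png

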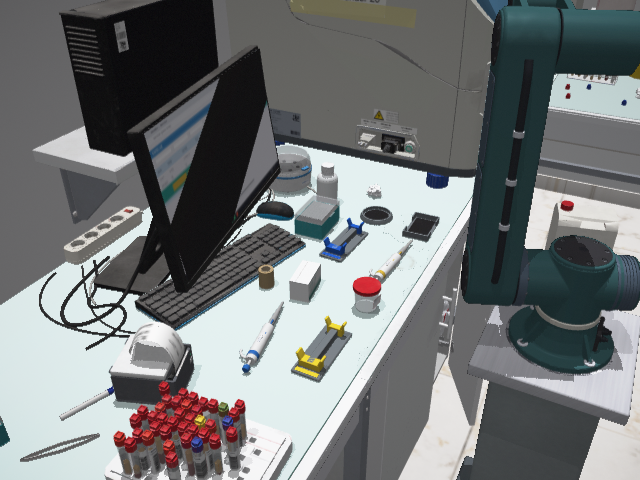

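View pics/side0.png

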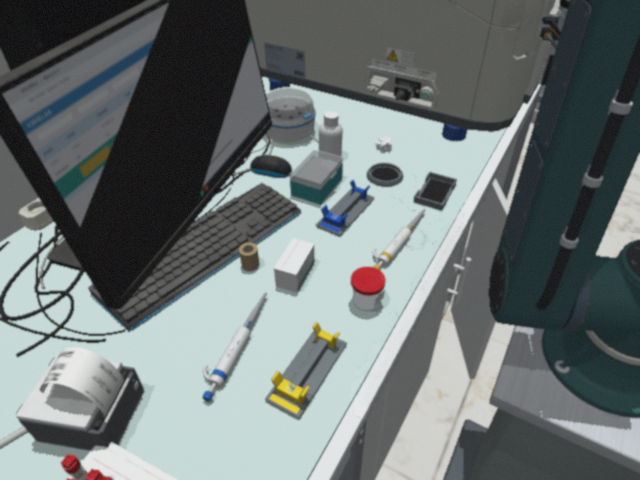

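View pics/wrist0.png

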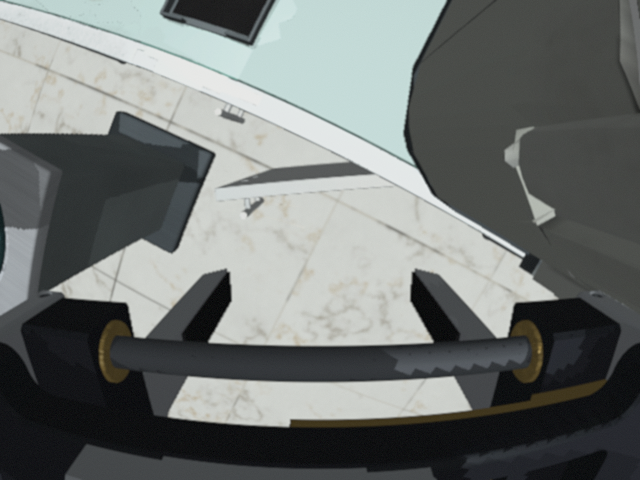

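```bash
cat > h.py <<'E'
import numpy as np, cv2
from station import sensors, viewer
def ray(cam,u,v,c=None):
    c=c or viewer.get_calibration(cam); K=c['intrinsics'];R=np.array(c['R']);t=np.array(c['t'])
    if cam=='wrist':
        d=np.array([u-K[0,2],v-K[1,2]]);r=np.hypot(*d);th=r/K[0,0]
        d=d/max(r,1e-9); p=np.array([np.sin(th)*d[0],np.sin(th)*d[1],np.cos(th)])
    else: p=np.array([(u-K[0,2])/K[0,0],(v-K[1,2])/K[1,1],1.])
    return -R.T@t, R.T@p
def atz(cam,u,v,z,c=None):
    o,d=ray(cam,u,v,c); return o+d*(z-o[2])/d[2]
def proj(cam,X,c=None):
    c=c or viewer.get_calibration(cam); K=c['intrinsics'];p=np.array(c['R'])@np.array(X)+c['t']
    if cam=='wrist':
        r=np.hypot(p[0],p[1]);th=np.arctan2(r,p[2]);q=p[:2]/max(r,1e-9)*th
    else: q=p[:2]/p[2]
    return np.array([K[0,0]*q[0]+K[0,2],K[1,1]*q[1]+K[1,2]])
E
python3 - <<'E'
from h import *
for cam in ['scene','side']:
  for l in ['pip_blue_mid','pip_yellow_mid','cup_mid','carton_mid','rest_blue_seat','rest_yellow_seat','cup_stand','bay','tip_box_mid','bottle_mid']:
    try:
      b=viewer.boxes_of(l,cam)
      print(cam,l,[(np.round(x['bbox']).tolist(),round(x['confidence'],2)) for x in b[:3]])
    except Exception as e: print(l,e)
for n,(x0,y0,x1,y1) in {'scene':(230,150,450,390),'side':(190,110,470,420)}.items():
    f=cv2.imread(f'pics/{n}0.png')[y0:y1,x0:x1]
    for k,(a,b) in enumerate([(0,0.5),(0.5,1)]):
        h=f.shape[0]; g=f[int(a*h):int(b*h)]
        s=min(800/g.shape[1],600/g.shape[0]); print(n,k,s,x0,y0+int(a*h))
        cv2.imwrite(f'pics/{n}_z{k}.png',cv2.resize(g,None,fx=s,fy=s,interpolation=cv2.INTER_CUBIC))
E
```

```text
scene pip_blue_mid [([241.0, 301.0, 283.0, 374.0], 0.94), ([292.0, 318.0, 357.0, 381.0], 0.71)]
scene pip_yellow_mid [([373.0, 245.0, 412.0, 280.0], 0.74)]
scene cup_mid [([350.0, 276.0, 383.0, 313.0], 0.87), ([320.0, 160.0, 339.0, 196.0], 0.28)]
scene carton_mid [([289.0, 258.0, 321.0, 303.0], 0.88)]
scene rest_blue_seat [([320.0, 220.0, 366.0, 262.0], 0.73)]
scene rest_yellow_seat [([292.0, 319.0, 356.0, 382.0], 0.65), ([317.0, 161.0, 339.0, 197.0], 0.4)]
scene cup_stand [([359.0, 205.0, 393.0, 224.0], 0.75)]
scene bay [([403.0, 214.0, 441.0, 241.0], 0.58)]
scene tip_box_mid [([293.0, 196.0, 338.0, 240.0], 0.8)]
scene bottle_mid [([317.0, 162.0, 337.0, 199.0], 0.7), ([320.0, 217.0, 368.0, 260.0], 0.21)]
side pip_blue_mid [([200.0, 292.0, 264.0, 399.0], 0.64)]
side pip_yellow_mid [([373.0, 217.0, 420.0, 269.0], 0.92)]
side cup_mid [([354.0, 263.0, 384.0, 311.0], 0.67)]
side carton_mid []
side rest_blue_seat [([367.0, 161.0, 401.0, 187.0], 0.68), ([314.0, 182.0, 376.0, 236.0], 0.63)]
side rest_yellow_seat [([266.0, 322.0, 350.0, 420.0], 0.68)]
side cup_stand [([361.0, 160.0, 401.0, 188.0], 0.58), ([273.0, 239.0, 312.0, 294.0], 0.43)]
side bay [([411.0, 168.0, 456.0, 208.0], 0.89), ([364.0, 160.0, 401.0, 190.0], 0.59)]
side tip_box_mid [([291.0, 150.0, 341.0, 205.0], 0.62)]
side bottle_mid [([318.0, 110.0, 340.0, 157.0], 0.83), ([202.0, 293.0, 266.0, 400.0], 0.54)]
scene 0 3.6363636363636362 230 150
scene 1 3.6363636363636362 230 270
side 0 2.857142857142857 190 110
side 1 2.857142857142857 190 265
```

View pics/scene_z0.png

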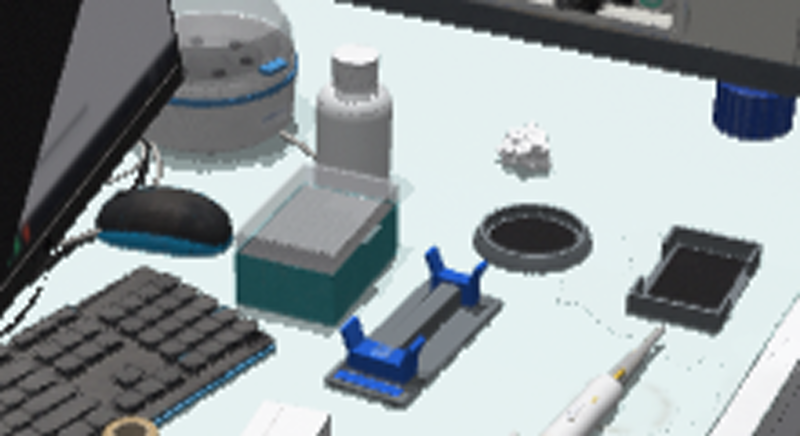

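View pics/scene_z1.png

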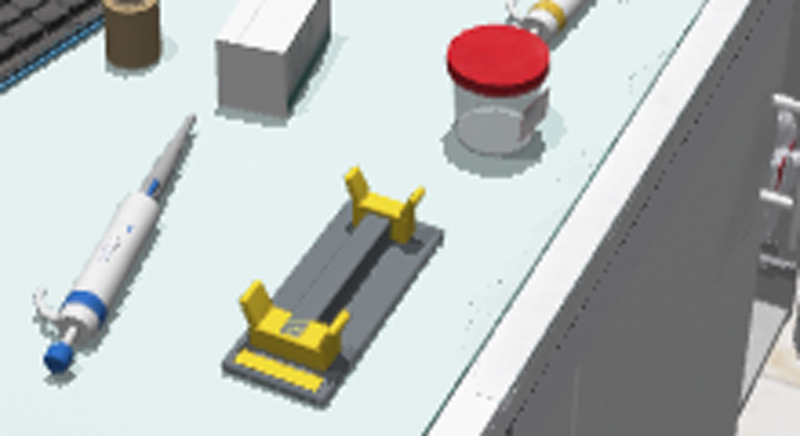

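View pics/side_z0.png

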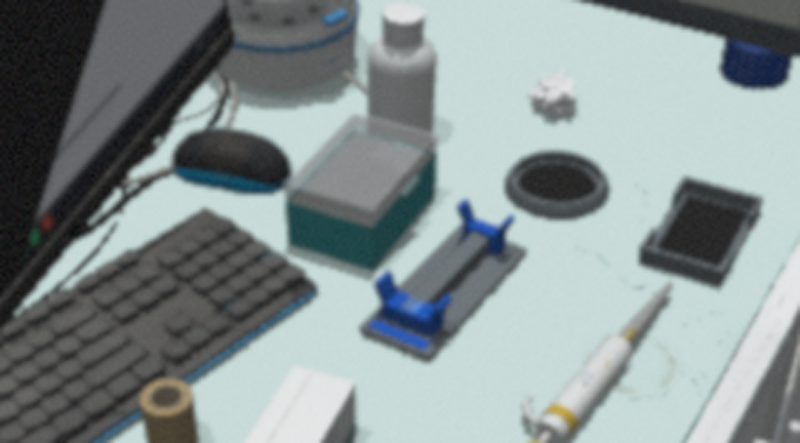

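View pics/side_z1.png

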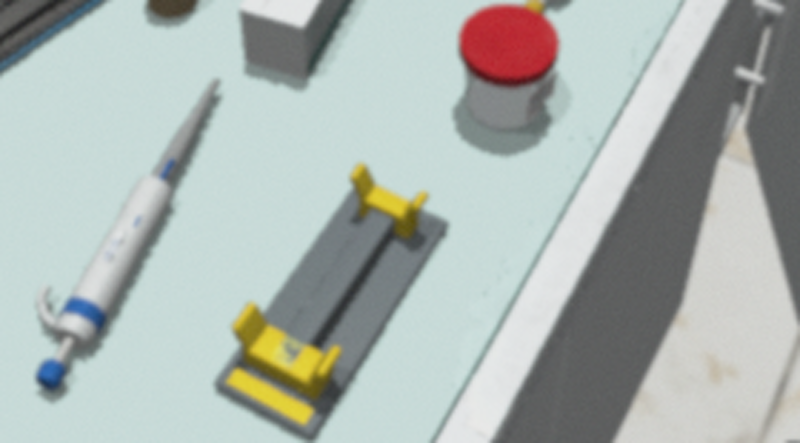

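```bash
cat > fit.py <<'E'
from h import *
from scipy.optimize import least_squares
C={n:viewer.get_calibration(n) for n in ['scene','side']}
def px(k,u,v):
    cam=k[:-1].rstrip('_z'); 
    S={'scene0':(3.63636,230,150),'scene1':(3.63636,230,270),'side0':(2.857143,190,110),'side1':(2.857143,190,265)}
    s,x0,y0=S[k]; return k[:-1],np.array([x0+u/s-.5+.5/s,y0+v/s-.5+.5/s])
def pt(k,u,v,z):
    cam,p=px(k,u,v); return atz(cam,p[0],p[1],z,C[cam])
P={}
P['ynose']=[pt('scene0',661,331,.0125),pt('side0',669,287,.0125)]
P['yring']=[pt('scene1',548,12,.0125),pt('side0',563,416,.0125)]
P['bnose']=[pt('scene1',193,119,.0125),pt('side1',216,82,.0125)]
P['bcap']=[pt('scene1',57,358,.0125),pt('side1',50,374,.0125)]
P['bring']=[pt('scene1',86,309,.0125),pt('side1',85,313,.0125)]
P['lid']=[pt('scene1',498,59,.061),pt('side1',509,42,.061)]
P['stand']=[pt('scene0',533,234,.013),pt('side0',557,182,.013)]
P['bayA']=[pt('scene0',672,230,.018),pt('side0',686,181,.018)]
P['bayB']=[pt('scene0',761,257,.018),pt('side0',761,202,.018)]
P['bayC']=[pt('scene0',720,321,.018),pt('side0',716,272,.018)]
P['bayD']=[pt('scene0',630,293,.018),pt('side0',643,250,.018)]
for c,ps in dict(yr=dict(w=[('scene1',257,288),('scene1',343,315),('side1',248,312),('side1',330,355)],n=[('scene1',355,173),('scene1',417,192),('side1',360,170),('side1',420,198)],f=[('scene1',225,365),('scene1',322,402),('scene1',442,232),('side1',218,383),('side1',312,435),('side1',447,226)]),
 br=dict(w=[('scene0',350,322),('scene0',415,346),('side0',383,280),('side0',443,302)],n=[('scene0',434,253),('scene0',482,268),('side0',465,206),('side0',510,220)],f=[('scene0',328,378),('scene0',405,402),('scene0',500,300),('side0',362,326),('side0',430,356),('side0',525,250)])).items():
    w=[pt(*a,.038) for a in ps['w']]; n=[pt(*a,.042) for a in ps['n']]; f=[pt(*a,.008) for a in ps['f']]
    for j in (0,1):
        W=(w[2*j]+w[2*j+1])/2;N=(n[2*j]+n[2*j+1])/2;d=W-N
        print(c,j,'wide',W[:2].round(4),'nar',N[:2].round(4),'len',np.hypot(*d[:2]).round(4),'yawaxis',np.degrees(np.arctan2(-d[0],d[1])).round(2))
        g=f[3*j:3*j+3]; e=g[1]-g[2];mid=(g[0]+g[2])/2
        print('   foot centre',mid[:2].round(4),'L',np.hypot(*e[:2]).round(4),'Wd',np.hypot(*(g[1]-g[0])[:2]).round(4),'yaw',np.degrees(np.arctan2(-e[0],e[1])).round(2))
for k,v in P.items(): print(k,[a[:2].round(4).tolist() for a in v])
E
python3 fit.py
```

```text
yr 0 wide [0.4214 0.3098] nar [0.4218 0.203 ] len 0.1068 yawaxis 0.2
   foot centre [0.4201 0.2675] L 0.1531 Wd 0.0594 yaw 0.25
yr 1 wide [0.4231 0.313 ] nar [0.4225 0.2045] len 0.1085 yawaxis -0.29
   foot centre [0.4208 0.2674] L 0.1503 Wd 0.0598 yaw -0.36
br 0 wide [ 0.5604 -0.0763] nar [ 0.5525 -0.1848] len 0.1087 yawaxis -4.16
   foot centre [ 0.5569 -0.1252] L 0.152 Wd 0.0605 yaw -1.68
br 1 wide [ 0.5605 -0.0747] nar [ 0.5534 -0.1851] len 0.1106 yawaxis -3.72
   foot centre [ 0.5574 -0.124 ] L 0.1507 Wd 0.0613 yaw -2.5
ynose [[0.4026, -0.2062], [0.4032, -0.2043]]
yring [[0.4187, -0.0355], [0.4165, -0.0326]]
bnose [[0.5698, 0.1698], [0.5717, 0.17]]
bcap [[0.5304, 0.3843], [0.5313, 0.3842]]
bring [[0.5371, 0.3445], [0.5384, 0.3456]]
lid [[0.4025, 0.0885], [0.404, 0.0865]]
stand [[0.5376, -0.2924], [0.5378, -0.2902]]
bayA [[0.4425, -0.3378], [0.4402, -0.3388]]
bayB [[0.3694, -0.3294], [0.3749, -0.3409]]
bayC [[0.3672, -0.2295], [0.376, -0.2333]]
bayD [[0.438, -0.2365], [0.4364, -0.2314]]
```

```bash
cat > go.py <<'E'
import sys
from h import *
from scipy.spatial.transform import Rotation as Ro
def go(x,y,z,yh):
    "target TCP pos and heading (deg) of tool y, tool down"
    s=sensors.read_state(); R=np.array(s['ee_rot']);p=np.array(s['ee_pos'])
    a=np.radians(yh); Y=np.array([np.cos(a),np.sin(a),0]);Z=np.array([0,0,-1.]);X=np.cross(Y,Z)
    T=np.column_stack([X,Y,Z])
    d=R.T@(np.array([x,y,z])-p)*1000; r=np.degrees(Ro.from_matrix(R.T@T).as_rotvec())
    print('t',round(s['t'],2),'pos',p.round(4),'yh',np.degrees(np.arctan2(R[1,1],R[0,1])).round(1),'w',round(s['gripper_width'],4),'F',np.round(s['wrist_force'],1))
    print('shift',d.round(1),'turn',r.round(1))
if __name__=='__main__': go(*map(float,sys.argv[1:5]))
E
python3 go.py 0.42 0 0.34 0
python3 - <<'E'
from h import *
for n,(x0,y0,x1,y1) in {'scene':(280,250,400,320),'side':(265,230,395,320)}.items():
    f=cv2.imread(f'pics/{n}0.png')[y0:y1,x0:x1]; s=6
    cv2.imwrite(f'pics/{n}_c.png',cv2.resize(f,None,fx=s,fy=s,interpolation=cv2.INTER_CUBIC))
E
```

```text
t 1.15 pos [ 0.2441 -0.4929  0.3027] yh -63.7 w 0.094 F [-0.6 -0.5 -0.5]
shift [ 376.4 -363.6  -37.3] turn [  0.    0.  -63.7]
```

View pics/scene_c.png

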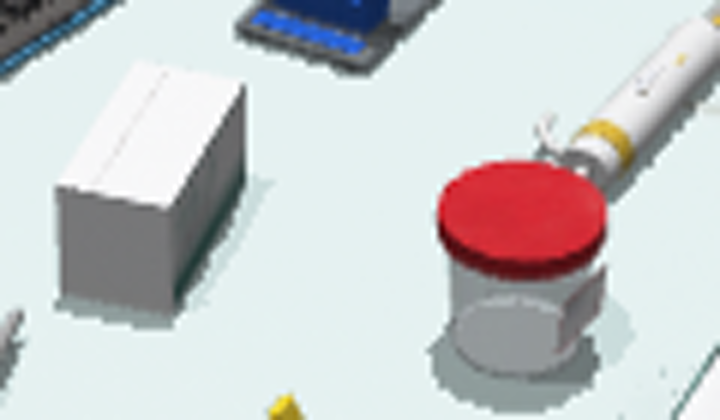

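View pics/side_c.png

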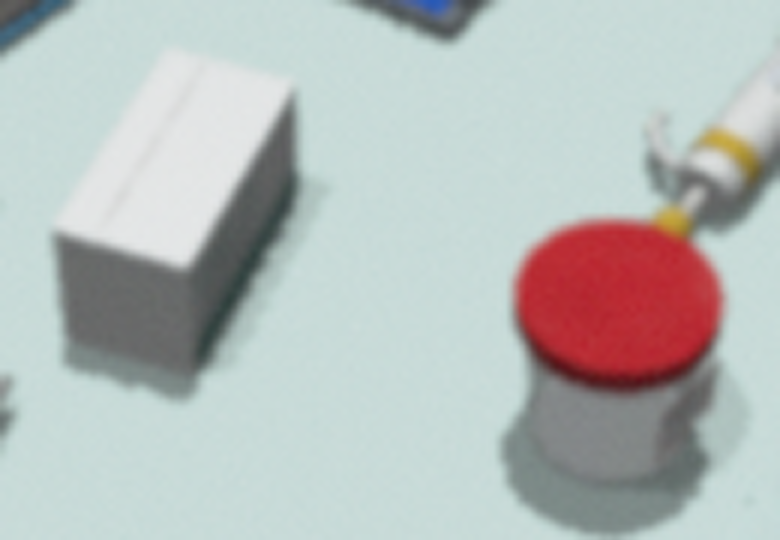

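```bash
cat > c.py <<'E'
from h import *
for cam,x0,y0,ps in [('scene',280,250,[(57,187),(172,210),(245,88),(135,65)]),('side',265,230,[(57,232),(190,267),(295,82),(170,48)])]:
    q=np.array([atz(cam,x0+u/6-.4,y0+v/6-.4,.052)[:2] for u,v in ps])
    e=(q[0]+q[1])/2-(q[2]+q[3])/2
    print('carton',q.mean(0).round(4),'W',np.linalg.norm(q[0]-q[1]).round(4),'L',np.linalg.norm(e).round(4),'yaw',np.degrees(np.arctan2(-e[0],e[1])).round(1))
for u,v in [(238,308),(333,324),(398,258)]: print('tip',atz('scene',230+u/3.636,150+v/3.636,0)[:2].round(3))
for u,v in [(288,245),(370,272),(435,205)]: print('tip side',atz('side',190+u/2.857,110+v/2.857,0)[:2].round(3))
print('bottle',atz('scene',230+355/3.636,150+58/3.636,.123).round(3),atz('side',190+404/2.857,110+17/2.857,.123).round(3))
E
python3 c.py
```

```text
carton [0.5535 0.093 ] W 0.0457 L 0.0851 yaw 8.5
carton [0.5552 0.0913] W 0.044 L 0.088 yaw 9.3
tip [ 0.695 -0.113]
tip [ 0.622 -0.125]
tip [ 0.621 -0.232]
tip side [ 0.699 -0.116]
tip side [ 0.623 -0.119]
tip side [ 0.62  -0.225]
bottle [ 0.693 -0.3    0.123] [ 0.692 -0.299  0.123]
```

>>> servo_tool(motion="1 47 -45 -5 0 0 -8; 1 94 -91 -10 0 0 -16; 1 141 -136 -15 0 0 -24; 1 188 -182 -20 0 0 -32; 1 235 -227 -25 0 0 -40; 1 282 -273 -30 0 0 -48; 1 329 -318 -35 0 0 -56; 1 376 -364 -37 0 0 -63.7")

```text
t: 2.15
ee_pos: [0.4116, -0.0211, 0.3393]
ee_rot: [[-0.005, 1.0, 0.002], [1.0, 0.005, -0.001], [-0.001, 0.002, -1.0]]
wrist_force: [1.1, -1.0, -0.2]
gripper_width: 0.0936
```

```bash
cat > snap.py <<'E'
import sys
from h import *
cam,name=sys.argv[1:3]
import pickle
c=viewer.get_calibration(cam); f=viewer.grab_frame(cam); cv2.imwrite(f'pics/{name}.png',f)
pickle.dump(c,open(f'pics/{name}.pkl','wb')); s=sensors.read_state(); print(s['t'],s['ee_pos'],'cam',-c['R'].T@c['t'])
E
python3 snap.py wrist w1
```

```text
2.2 [ 0.41289925 -0.0140721   0.33941016] cam [0.41079615 0.04611066 0.4220913 ]
```

View pics/w1.png

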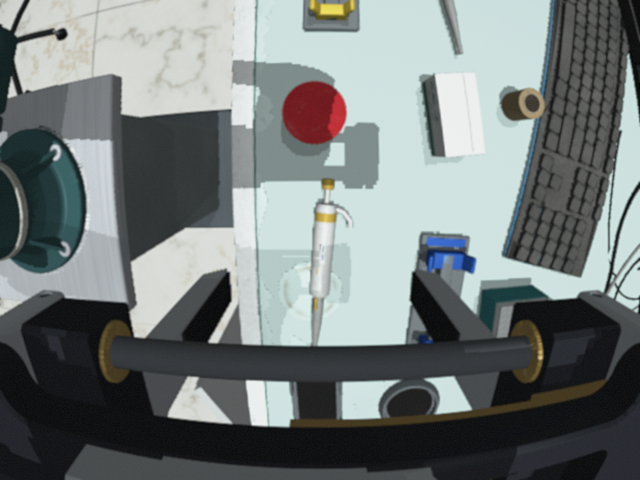

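```bash
cat > w.py <<'E'
import sys,pickle
from h import *
# usage: w.py pic  u v z ...
c=pickle.load(open(f'pics/{sys.argv[1]}.pkl','rb'))
a=list(map(float,sys.argv[2:]))
for i in range(0,len(a),3): print(a[i:i+3],atz('wrist',*a[i:i+3],c)[:2].round(4))
E
python3 w.py w1 314 112 .061 328 184 .0125 323 217 .0125 319 296 .0125 316 340 .0125 433 73 .052 474 73 .052 484 155 .052 443 157 .052
python3 - <<'E'
from h import *
f=cv2.imread('pics/w1.png')
cv2.imwrite('pics/w1a.png',cv2.resize(f[50:350,270:500],None,fx=2.6,fy=2,interpolation=cv2.INTER_CUBIC) if 0 else cv2.resize(f[50:200,270:500],None,fx=3.4,fy=3.4,interpolation=cv2.INTER_CUBIC))
cv2.imwrite('pics/w1b.png',cv2.resize(f[170:350,290:490],None,fx=3.3,fy=3.3,interpolation=cv2.INTER_CUBIC))
E
```

```text
[314.0, 112.0, 0.061] [0.405  0.0849]
[328.0, 184.0, 0.0125] [0.42   0.0106]
[323.0, 217.0, 0.0125] [ 0.4147 -0.0265]
[319.0, 296.0, 0.0125] [ 0.4106 -0.1213]
[316.0, 340.0, 0.0125] [ 0.4071 -0.1811]
[433.0, 73.0, 0.052] [0.5253 0.1317]
[474.0, 73.0, 0.052] [0.5714 0.1369]
[484.0, 155.0, 0.052] [0.5839 0.0497]
[443.0, 157.0, 0.052] [0.537  0.0447]
```

View pics/w1a.png

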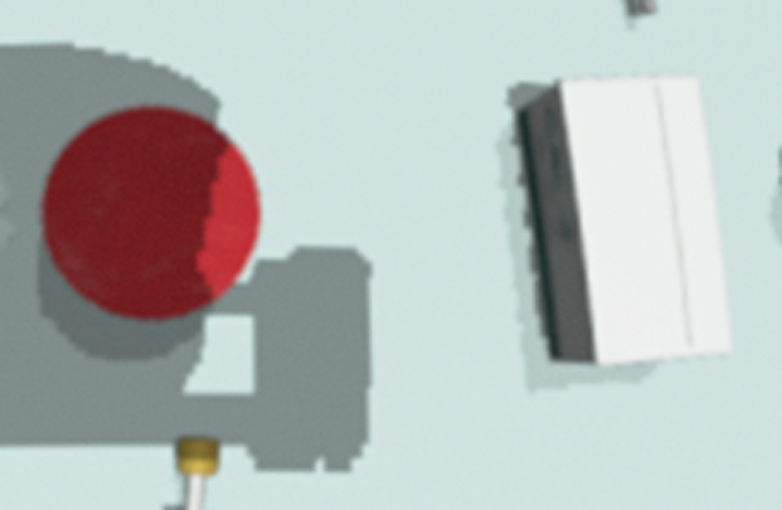

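View pics/w1b.png

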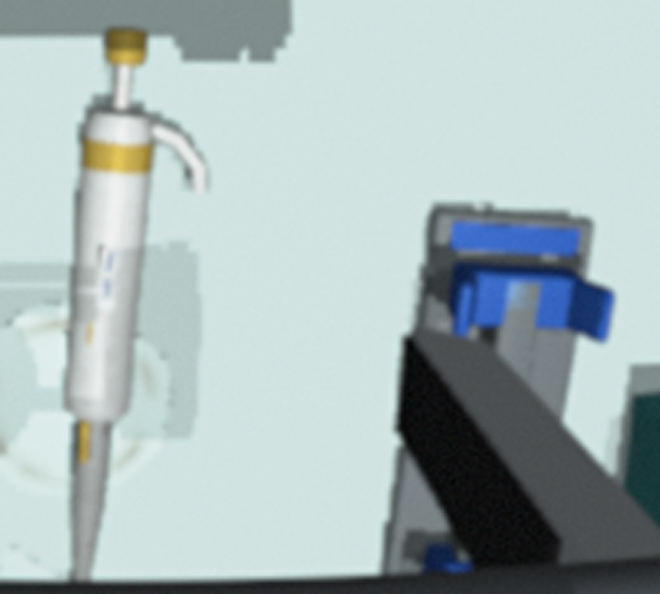

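```bash
python3 go.py 0.4128 -0.095 0.16 -4.2
```

```text
t 2.2 pos [ 0.4129 -0.0141  0.3394] yh 1.1 w 0.0936 F [0.  2.1 0.2]
shift [-82.1  -2.3 178.9] turn [ 0.2 -0.4  5.3]
```

>>> servo_tool(motion="0.7 -20 -1 40 0 0 2; 0.7 -45 -3 85 0 0 4; 0.7 -70 -4 130 0 0 5; 0.7 -90 -5 165 0 0 5.3; 0.7 -90 -5 179 0 0 5.3; 0.7 -90 -5 179 0 0 5.3; 0.7 -90 -5 179 0 0 5.3; 0.7 -90 -5 179 0 0 5.3")

```text
t: 3.2
ee_pos: [0.4073, -0.1129, 0.1613]
ee_rot: [[0.091, 0.996, 0.003], [0.996, -0.091, -0.001], [-0.001, 0.003, -1.0]]
wrist_force: [0.0, -0.2, 0.4]
gripper_width: 0.0659
```

```bash
python3 go.py 0.4128 -0.095 0.1 -4.2
```

```text
t 3.2 pos [ 0.4073 -0.1129  0.1613] yh -5.2 w 0.0659 F [ 0.  -0.2  0.4]
shift [18.4  3.7 61.3] turn [ 0.2  0.1 -1. ]
```

```bash
python3 snap.py wrist w2
```

```text
3.25 [ 0.40713939 -0.11296105  0.16108195] cam [ 0.41291569 -0.04595165  0.24406447]
```

View pics/w2.png

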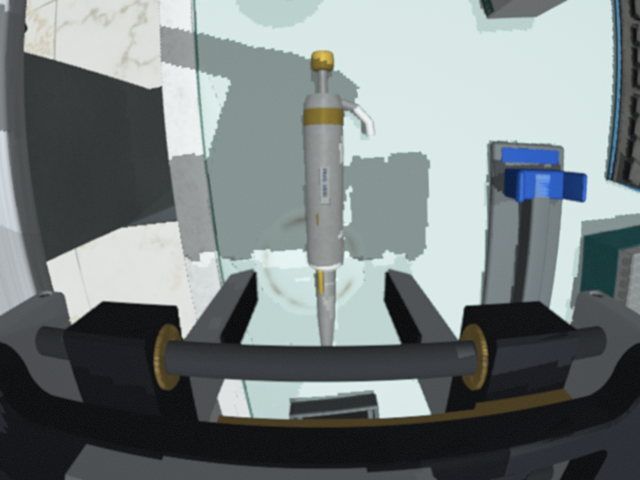

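```bash
python3 w.py w2 322 60 .0125 323 116 .0125 325 265 .0125; 
```

```text
[322.0, 60.0, 0.0125] [0.4198 0.0119]
[323.0, 116.0, 0.0125] [ 0.4172 -0.024 ]
[325.0, 265.0, 0.0125] [ 0.41   -0.1189]
```

>>> servo_tool(motion="0.7 10 2 20 0 0 -1; 0.7 18 4 40 0 0 -1; 0.7 18 4 55 0 0 -1; 0.7 18 4 61 0 0 -1; 0.7 18 4 61 0 0 -1; 0.3 18 4 61 0 0 -1; 0 18 4 61 0 0 -1; 0 18 4 61 0 0 -1", grip_force=20)

```text
t: 4.25
ee_pos: [0.4122, -0.0957, 0.0991]
ee_rot: [[0.074, 0.997, 0.001], [0.997, -0.074, -0.0], [-0.0, 0.001, -1.0]]
wrist_force: [0.4, 0.9, -0.2]
gripper_width: 0.0389
```

```bash
python3 go.py 0.421 0.279 0.2 0
```

```text
t 4.25 pos [ 0.4122 -0.0957  0.0991] yh -4.3 w 0.0389 F [ 0.4  0.9 -0.2]
shift [ 374.3  -19.  -101.1] turn [ 0.   0.  -4.3]
```

>>> servo_tool(motion="0 0 0 0 0 0 0; 0 0 0 0 0 0 0; 0 0 0 -15 0 0 0; 0 0 0 -55 0 0 0; 0 10 0 -100 0 0 0; 0 50 -3 -101 0 0 -1; 0 95 -5 -101 0 0 -2; 0 145 -7 -101 0 0 -3")

```text
t: 5.25
ee_pos: [0.4159, 0.0506, 0.201]
ee_rot: [[0.023, 1.0, 0.002], [1.0, -0.023, -0.0], [-0.0, 0.002, -1.0]]
wrist_force: [0.1, 0.6, -1.4]
gripper_width: 0.0241
```

```bash
python3 go.py 0.421 0.279 0.2 0; python3 snap.py side s1
```

```text
t 5.25 pos [0.4159 0.0506 0.201 ] yh -1.3 w 0.0241 F [ 0.1  0.6 -1.4]
shift [ 2.284e+02 -1.000e-01  9.000e-01] turn [ 0.1  0.  -1.3]
5.3 [0.41542788 0.05595012 0.20085617] cam [0.1785571  0.63475372 0.70240804]
```

View pics/s1.png

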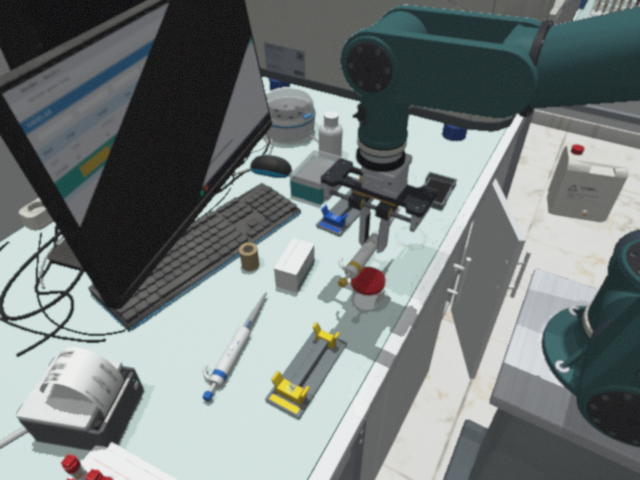

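Pipette held level over the cup. Carry on to above the yellow rest.

>>> servo_tool(motion="0 50 0 1 0 0 -1; 0 100 0 1 0 0 -1.3; 0 150 0 1 0 0 -1.3; 0 195 0 1 0 0 -1.3; 0 220 0 1 0 0 -1.3; 0 225 0 1 0 0 -1.3; 0 225 0 1 0 0 -1.3; 0 225 0 1 0 0 -1.3")

```text
t: 6.3
ee_pos: [0.4208, 0.2734, 0.1988]
ee_rot: [[0.001, 1.0, 0.0], [1.0, -0.001, -0.001], [-0.001, 0.0, -1.0]]
wrist_force: [-0.2, 0.9, -0.7]
gripper_width: 0.0242
```

```bash
python3 go.py 0.421 0.279 0.145 0; python3 snap.py wrist w3;python3 snap.py side s2
```

```text
t 6.3 pos [0.4208 0.2734 0.1988] yh -0.0 w 0.0242 F [-0.2  0.9 -0.7]
shift [ 5.6  0.2 53.8] turn [ 0.  0. -0.]
6.35 [0.42086629 0.27343982 0.19874261] cam [0.42060613 0.34066077 0.28152553]
6.4 [0.42086912 0.27353618 0.19875298] cam [0.1785571  0.63475372 0.70240804]
```

View pics/w3.png

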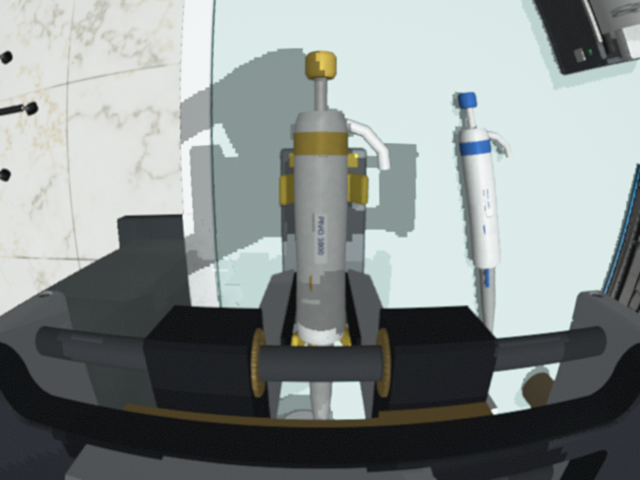

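View pics/s2.png

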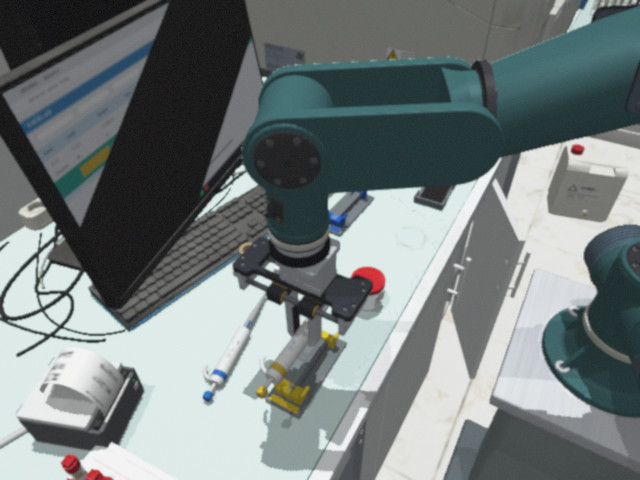

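```bash
python3 w.py w3 281 152 .008 367 152 .008 280 190 .038 369 190 .038 320 64 .111 321 190 .111 319 330 .111
python3 - <<'E'
from h import *
f=cv2.imread('pics/w3.png')
cv2.imwrite('pics/w3a.png',cv2.resize(f[130:350,250:400],None,fx=2.7,fy=2.7,interpolation=cv2.INTER_CUBIC))
E
```

```text
[281.0, 152.0, 0.008] [0.3917 0.3408]
[367.0, 152.0, 0.008] [0.4547 0.3408]
[280.0, 190.0, 0.038] [0.3939 0.3157]
[369.0, 190.0, 0.038] [0.4526 0.3157]
[320.0, 64.0, 0.111] [0.4204 0.3817]
[321.0, 190.0, 0.111] [0.4208 0.3231]
[319.0, 330.0, 0.111] [0.4198 0.252 ]
```

View pics/w3a.png

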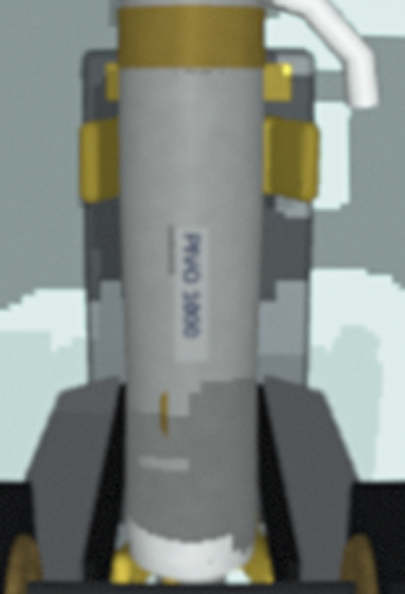

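>>> servo_tool(motion="0 6 1.5 15 0 0 0; 0 6 1.5 35 0 0 0; 0 6 1.5 50 0 0 0; 0 6 1.5 62 0 0 0; 0 6 1.5 70 0 0 0; 0 6 1.5 74 0 0 0; 0 6 1.5 75 0 0 0; 0 6 1.5 75 0 0 0")

```text
t: 7.4
ee_pos: [0.4225, 0.2807, 0.1241]
ee_rot: [[-0.001, 1.0, 0.001], [1.0, 0.001, 0.0], [0.0, 0.001, -1.0]]
wrist_force: [-0.3, 0.0, -1.3]
gripper_width: 0.0239
```

```bash
python3 go.py 0.421 0.279 0.2 0; python3 snap.py side s3; python3 snap.py scene c3; python3 - <<'E'
from h import *
f=cv2.imread('pics/s3.png');cv2.imwrite('pics/s3a.png',cv2.resize(f[300:430,210:370],None,fx=4.5,fy=4.5,interpolation=cv2.INTER_CUBIC))
E
```

```text
t 7.4 pos [0.4225 0.2807 0.1241] yh 0.0 w 0.0239 F [-0.3  0.  -1.3]
shift [ -1.6  -1.4 -75.9] turn [ 0.1 -0.   0. ]
7.45 [0.42251095 0.28066912 0.12417162] cam [0.1785571  0.63475372 0.70240804]
7.5 [0.42247308 0.28064499 0.12415306] cam [-0.01277839  1.11793663  0.87635482]
```

View pics/s3a.png

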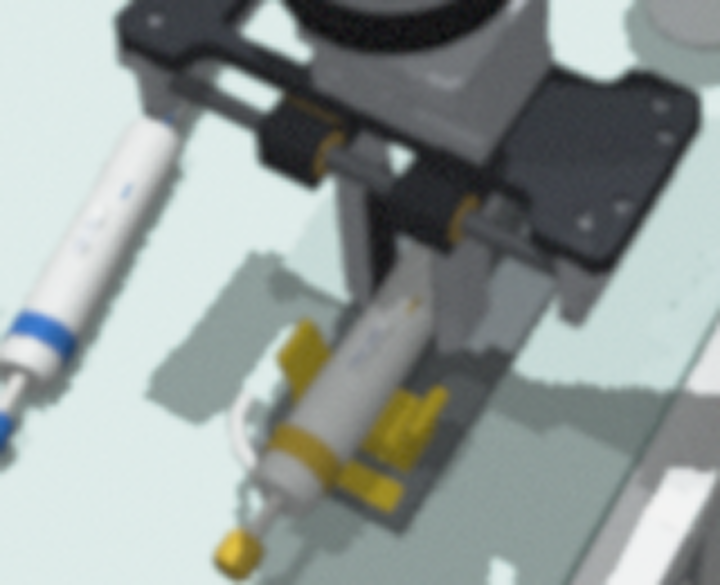

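>>> servo_tool(motion="0 0 0 1 0 0 0; 0.5 0 0 1 0 0 0; 0.5 0 0 1 0 0 0; 0.5 0 0 1 0 0 0; 0.6 0 0 -20 0 0 0; 0.6 0 0 -60 0 0 0; 0.6 0 30 -75 0 0 -3; 0.6 0 80 -75 0 0 -8")

```text
t: 8.5
ee_pos: [0.5032, 0.2814, 0.2017]
ee_rot: [[-0.144, 0.99, 0.005], [0.99, 0.144, 0.002], [0.002, 0.005, -1.0]]
wrist_force: [0.1, 0.8, 0.8]
gripper_width: 0.0563
```

```bash
python3 go.py 0.550 0.28 0.18 10.6; python3 snap.py wrist w4; python3 snap.py side s4; python3 - <<'E'
from h import *
f=cv2.imread('pics/s4.png');cv2.imwrite('pics/s4a.png',cv2.resize(f[280:430,190:370],None,fx=4,fy=4,interpolation=cv2.INTER_CUBIC))
E
```

```text
t 8.5 pos [0.5032 0.2814 0.2017] yh 8.3 w 0.0563 F [0.1 0.8 0.8]
shift [-8.2 46.  21.9] turn [ 0.3 -0.1 -2.3]
8.55 [0.50878023 0.28024984 0.19928373] cam [0.49277372 0.34770142 0.28455475]
8.6 [0.50575419 0.28011397 0.1983018 ] cam [0.1785571  0.63475372 0.70240804]
```

View pics/w4.png

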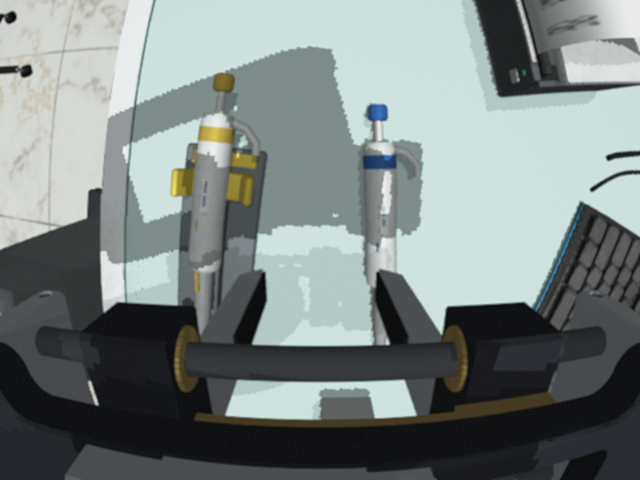

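View pics/s4a.png

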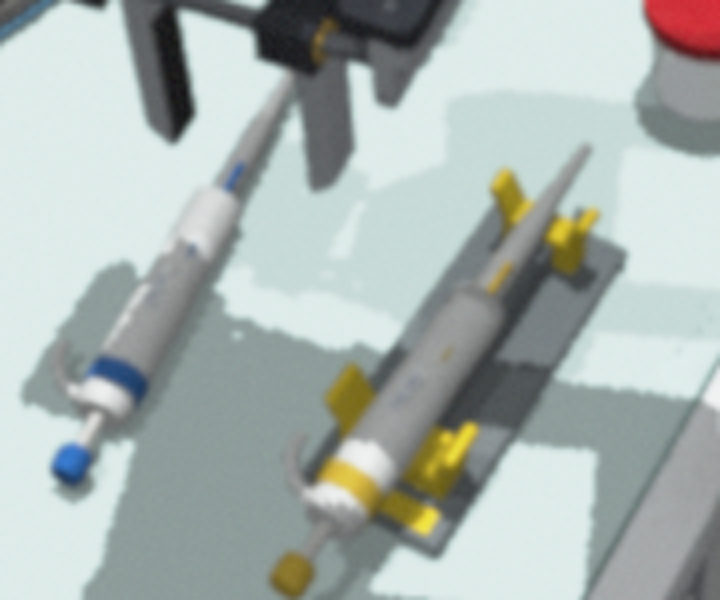

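>>> servo_tool(motion="0.6 -4 20 5 0 0 -1; 0.6 -8 46 15 0 0 -2.3; 0.6 -8 46 20 0 0 -2.3; 0.6 -8 46 20 0 0 -2.3; 0.6 -8 46 20 0 0 -2.3; 0.6 -8 46 20 0 0 -2.3; 0.6 -8 46 20 0 0 -2.3; 0.6 -8 46 20 0 0 -2.3")

```text
t: 9.6
ee_pos: [0.5488, 0.2791, 0.1789]
ee_rot: [[-0.18, 0.984, 0.0], [0.984, 0.18, 0.0], [-0.0, 0.0, -1.0]]
wrist_force: [-0.1, 0.0, 0.7]
gripper_width: 0.0563
```

```bash
python3 go.py 0.550 0.28 0.1 10.6; python3 snap.py wrist w5
```

```text
t 9.6 pos [0.5488 0.2791 0.1789] yh 10.3 w 0.0563 F [-0.1  0.   0.7]
shift [ 0.6  1.3 78.9] turn [ 0.   0.  -0.3]
9.65 [0.548827   0.27911545 0.17882017] cam [0.53633624 0.34522322 0.26166826]
```

View pics/w5.png

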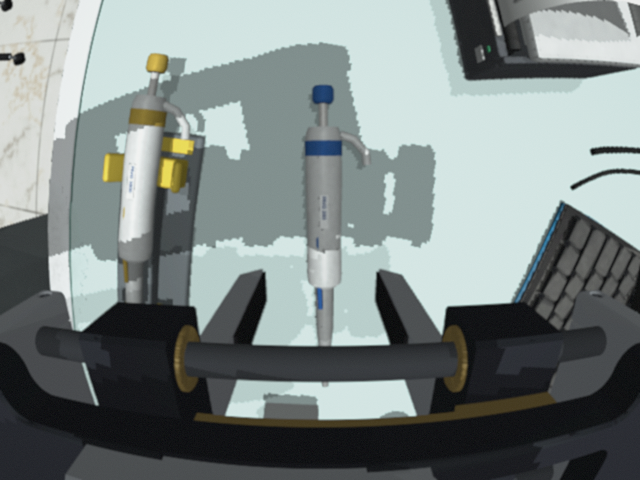

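```bash
python3 w.py w5 322 94 .0125 322.5 148 .0125 323.5 285 .0125 324 383 .0125
```

```text
[322.0, 94.0, 0.0125] [0.5303 0.384 ]
[322.5, 148.0, 0.0125] [0.5372 0.3481]
[323.5, 285.0, 0.0125] [0.5552 0.254 ]
[324.0, 383.0, 0.0125] [0.5712 0.1702]
```

>>> servo_tool(motion="0.6 0.5 1.2 25 0 0 -0.4; 0.6 0.5 1.2 55 0 0 -0.4; 0.6 0.5 1.2 74 0 0 -0.4; 0.6 0.5 1.2 79 0 0 -0.4; 0.3 0.5 1.2 79 0 0 -0.4; 0 0.5 1.2 79 0 0 -0.4; 0 0.5 1.2 79 0 0 -0.4; 0 0.5 1.2 79 0 0 -0.4")

```text
t: 10.65
ee_pos: [0.5504, 0.28, 0.1006]
ee_rot: [[-0.186, 0.982, 0.002], [0.982, 0.186, 0.001], [0.0, 0.002, -1.0]]
wrist_force: [0.1, -0.3, 0.9]
gripper_width: 0.0242
```

```bash
python3 go.py 0.558 -0.108 0.21 -3.5
```

```text
t 10.65 pos [0.5504 0.28   0.1006] yh 10.7 w 0.0242 F [ 0.1 -0.3  0.9]
shift [-382.5  -64.7 -109.6] turn [ 0.1 -0.  14.2]
```

>>> servo_tool(motion="0 0 0 -20 0 0 0; 0 0 0 -60 0 0 0; 0 0 0 -110 0 0 0; 0 -50 -8 -110 0 0 2; 0 -105 -18 -110 0 0 4; 0 -160 -27 -110 0 0 6; 0 -215 -37 -110 0 0 8; 0 -270 -46 -110 0 0 10")

```text
t: 11.65
ee_pos: [0.555, 0.0043, 0.2112]
ee_rot: [[-0.012, 1.0, 0.002], [1.0, 0.012, -0.0], [-0.0, 0.002, -1.0]]
wrist_force: [0.9, 0.3, -1.0]
gripper_width: 0.0239
```

```bash
python3 go.py 0.558 -0.108 0.21 -3.5
```

```text
t 11.65 pos [0.555  0.0043 0.2112] yh 0.7 w 0.0239 F [ 0.9  0.3 -1. ]
shift [-112.3    1.7    1.3] turn [0.1 0.  4.2]
```

>>> servo_tool(motion="0 -40 0 1 0 0 2; 0 -80 1 1 0 0 4; 0 -102 1.5 5 0 0 4; 0 -106 1.5 10 0 0 4; 0 -106 1.5 10 0 0 4; 0 -106 1.5 10 0 0 4; 0 -106 1.5 10 0 0 4; 0 -106 1.5 10 0 0 4")

```text
t: 12.65
ee_pos: [0.5581, -0.0994, 0.1998]
ee_rot: [[0.056, 0.998, 0.0], [0.998, -0.056, -0.0], [-0.0, 0.0, -1.0]]
wrist_force: [0.8, 0.3, -1.0]
gripper_width: 0.024
```

```bash
python3 go.py 0.558 -0.108 0.125 -3.5;  python3 snap.py wrist w6;python3 snap.py side s6;python3 - <<'E'
from h import *
f=cv2.imread('pics/w6.png')
cv2.imwrite('pics/w6a.png',cv2.resize(f[130:350,200:440],None,fx=2.7,fy=2.7,interpolation=cv2.INTER_CUBIC))
E
```

```text
t 12.65 pos [ 0.5581 -0.0994  0.1998] yh -3.2 w 0.024 F [ 0.8  0.3 -1. ]
shift [-8.6  0.4 74.8] turn [0.  0.  0.3]
12.7 [ 0.55806166 -0.09955312  0.1997838 ] cam [ 0.56156964 -0.03233277  0.28262793]
12.75 [ 0.55802606 -0.09966273  0.19972989] cam [0.1785571  0.63475372 0.70240804]
```

View pics/w6a.png

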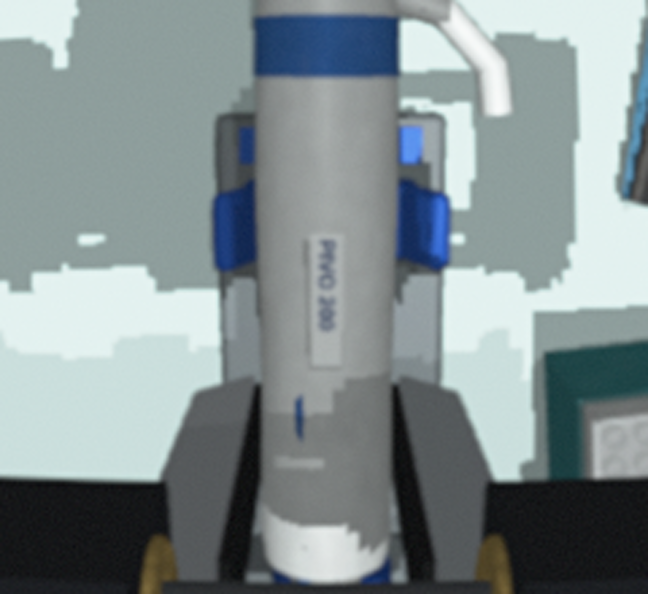

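View pics/s6.png

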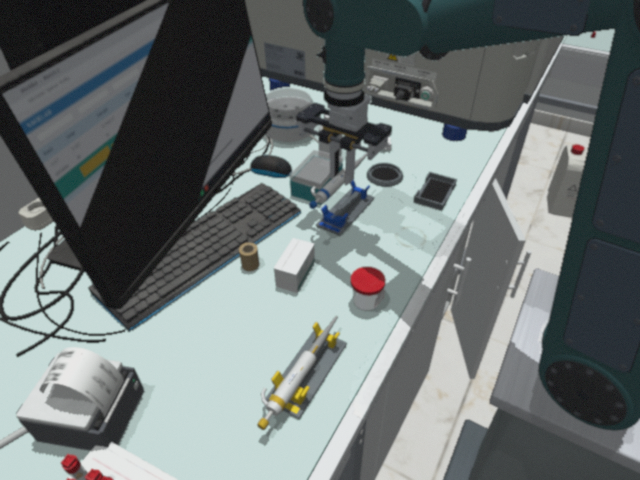

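```bash
python3 w.py w6 279.6 215.2 .038 365.9 215.2 .038 280.7 172.6 .008 364 172.6 .008 282.2 270 .008 363.7 270 .008 321.5 215.2 .112
```

```text
[279.6, 215.2, 0.038] [ 0.5319 -0.0727]
[365.9, 215.2, 0.038] [ 0.5897 -0.0759]
[280.7, 172.6, 0.008] [ 0.5314 -0.0457]
[364.0, 172.6, 0.008] [ 0.5929 -0.0491]
[282.2, 270.0, 0.008] [ 0.5268 -0.1209]
[363.7, 270.0, 0.008] [ 0.5903 -0.1245]
[321.5, 215.2, 0.112] [ 0.5604 -0.0616]
```

>>> servo_tool(motion="0 -7.5 1.4 15 0 0 0; 0 -7.5 1.4 35 0 0 0; 0 -7.5 1.4 50 0 0 0; 0 -7.5 1.4 62 0 0 0; 0 -7.5 1.4 70 0 0 0; 0 -7.5 1.4 74 0 0 0; 0 -7.5 1.4 74.5 0 0 0; 0 -7.5 1.4 74.5 0 0 0")

```text
t: 13.75
ee_pos: [0.5593, -0.1077, 0.1257]
ee_rot: [[0.057, 0.998, 0.001], [0.998, -0.057, -0.0], [-0.0, 0.001, -1.0]]
wrist_force: [-0.7, 0.2, -2.1]
gripper_width: 0.0242
```

```bash
python3 go.py 0.558 -0.108 0.125 -3.5;  python3 snap.py scene c7;python3 - <<'E'
from h import *
f=cv2.imread('pics/c7.png')
cv2.imwrite('pics/c7a.png',cv2.resize(f[190:280,290:400],None,fx=6,fy=6,interpolation=cv2.INTER_CUBIC))
E
```

```text
t 13.75 pos [ 0.5593 -0.1077  0.1257] yh -3.3 w 0.0242 F [-0.7  0.2 -2.1]
shift [-0.4 -1.3  0.7] turn [0.1 0.  0.2]
13.8 [ 0.55929115 -0.10765321  0.12579677] cam [-0.01277839  1.11793663  0.87635482]
```

View pics/c7a.png

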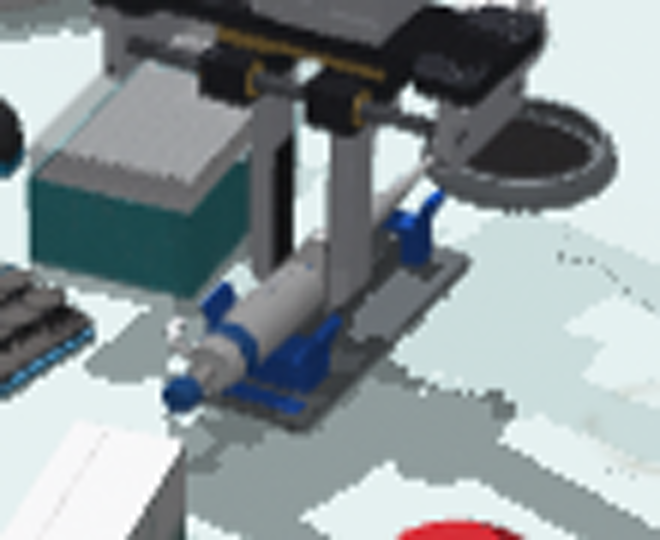

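>>> servo_tool(motion="0 0 0 1 0 0 0; 0.48 0 0 1 0 0 0; 0.48 0 0 1 0 0 0; 0.48 0 0 1 0 0 0; 0.48 0 0 -20 0 0 0; 0.48 0 0 -60 0 0 0; 0.8 40 0 -80 0 0 -4; 0.8 95 0 -80 0 0 -8")

```text
t: 14.8
ee_pos: [0.5657, -0.0129, 0.2082]
ee_rot: [[-0.082, 0.997, 0.006], [0.997, 0.082, -0.001], [-0.001, 0.006, -1.0]]
wrist_force: [0.2, 0.4, 0.1]
gripper_width: 0.0617
```

```bash
python3 go.py 0.5545 0.0915 0.19 8.7; 
```

```text
t 14.8 pos [ 0.5657 -0.0129  0.2082] yh 4.7 w 0.0617 F [0.2 0.4 0.1]
shift [105.   -2.7  18. ] turn [ 0.3  0.1 -4. ]
```

>>> servo_tool(motion="0.8 40 0 5 0 0 -2; 0.8 80 -1 12 0 0 -4; 0.8 98 -2 18 0 0 -4; 0.8 98 -2 18 0 0 -4; 0.8 98 -2 18 0 0 -4; 0.8 98 -2 18 0 0 -4; 0.8 98 -2 18 0 0 -4; 0.8 98 -2 18 0 0 -4")

```text
t: 15.8
ee_pos: [0.5544, 0.0842, 0.1873]
ee_rot: [[-0.151, 0.989, 0.0], [0.989, 0.151, -0.0], [-0.0, 0.0, -1.0]]
wrist_force: [0.3, -0.4, -1.1]
gripper_width: 0.0753
```

```bash
python3 go.py 0.5545 0.0915 0.104 8.7; python3 snap.py wrist w8;python3 snap.py scene c8;python3 - <<'E'
from h import *
f=cv2.imread('pics/c8.png')
cv2.imwrite('pics/c8a.png',cv2.resize(f[190:280,290:400],None,fx=6,fy=6,interpolation=cv2.INTER_CUBIC))
E
```

```text
t 15.8 pos [0.5544 0.0842 0.1873] yh 8.7 w 0.0753 F [ 0.3 -0.4 -1.1]
shift [ 7.2  1.2 83.3] turn [ 0.  0. -0.]
15.85 [0.55434892 0.08440537 0.18723404] cam [0.54387654 0.15063747 0.27003698]
15.9 [0.55431444 0.08448074 0.18718658] cam [-0.01277839  1.11793663  0.87635482]
```

View pics/w8.png

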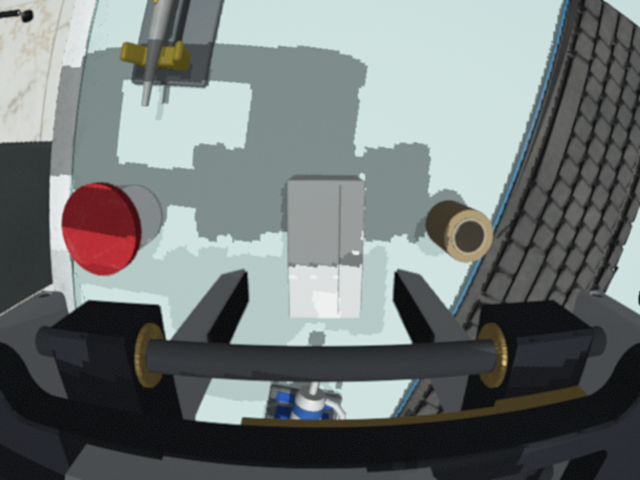

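View pics/c8a.png

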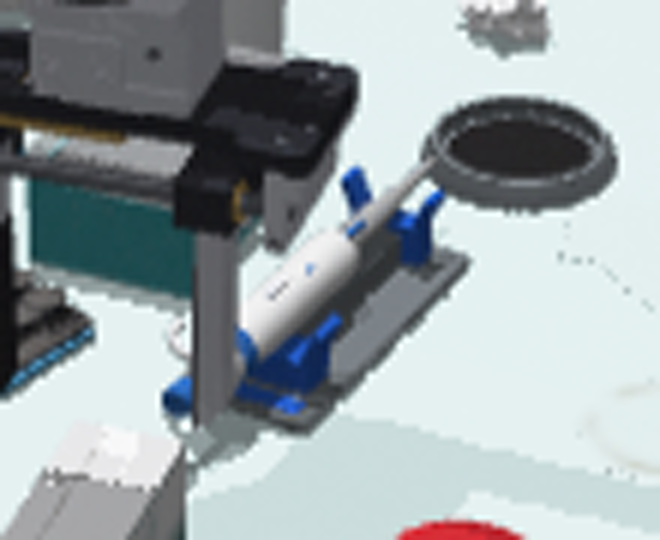

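```bash
python3 w.py w8 287 181 .052 363.5 181 .052 290 317 .052 361 318 .052
```

```text
[287.0, 181.0, 0.052] [0.527  0.1309]
[363.5, 181.0, 0.052] [0.5715 0.1377]
[290.0, 317.0, 0.052] [0.5401 0.045 ]
[361.0, 318.0, 0.052] [0.5857 0.0511]
```

>>> servo_tool(motion="0.8 7 2.5 25 0 0 0; 0.8 7 2.5 55 0 0 0; 0.8 7 2.5 76 0 0 0; 0.8 7 2.5 83 0 0 0; 0.8 7 2.5 83 0 0 0; 0.2 7 2.5 83 0 0 0; 0.2 7 2.5 83 0 0 0; 0.2 7 2.5 83 0 0 0")

```text
t: 16.9
ee_pos: [0.556, 0.0921, 0.1048]
ee_rot: [[-0.152, 0.988, 0.001], [0.988, 0.152, 0.0], [-0.0, 0.001, -1.0]]
wrist_force: [0.3, 0.0, 0.8]
gripper_width: 0.0485
```

```bash
python3 go.py 0.405 -0.285 0.24 -2
```

```text
t 16.9 pos [0.556  0.0921 0.1048] yh 8.7 w 0.0485 F [0.3 0.  0.8]
shift [-349.7 -206.4 -135.4] turn [ 0.1  0.  10.7]
```

>>> servo_tool(motion="0 0 0 0 0 0 0; 0 0 0 -15 0 0 0; 0 0 0 -50 0 0 0; 0 -10 -6 -95 0 0 0; 0 -50 -30 -125 0 0 2; 0 -95 -56 -125 0 0 4; 0 -145 -86 -125 0 0 6; 0 -195 -115 -125 0 0 8")

```text
t: 17.9
ee_pos: [0.4708, -0.1195, 0.2304]
ee_rot: [[-0.013, 1.0, 0.002], [1.0, 0.013, -0.001], [-0.001, 0.002, -1.0]]
wrist_force: [0.1, -0.6, -0.7]
gripper_width: 0.0463
```

```bash
python3 go.py 0.405 -0.285 0.21 -2
```

```text
t 17.9 pos [ 0.4708 -0.1195  0.2304] yh 0.7 w 0.0463 F [ 0.1 -0.6 -0.7]
shift [-164.6  -67.9   20.4] turn [0.1 0.  2.7]
```

>>> servo_tool(motion="0 -45 -18 5 0 0 1; 0 -90 -38 10 0 0 2; 0 -135 -58 15 0 0 2.7; 0 -158 -66 20 0 0 2.7; 0 -158 -66 20 0 0 2.7; 0 -158 -66 20 0 0 2.7; 0 -158 -66 20 0 0 2.7; 0 -158 -66 20 0 0 2.7")

```text
t: 18.9
ee_pos: [0.4081, -0.2762, 0.2094]
ee_rot: [[0.033, 0.999, 0.0], [0.999, -0.033, -0.0], [-0.0, 0.0, -1.0]]
wrist_force: [-0.4, -0.4, -0.9]
gripper_width: 0.0457
```

```bash
python3 go.py 0.405 -0.285 0.21 -2;python3 snap.py wrist w9;python3 snap.py side s9
```

```text
t 18.9 pos [ 0.4081 -0.2762  0.2094] yh -1.9 w 0.0457 F [-0.4 -0.4 -0.9]
shift [-8.9 -2.9 -0.6] turn [0.  0.  0.1]
18.95 [ 0.40808141 -0.27634256  0.20939549] cam [ 0.41004133 -0.2090651   0.29222878]
19.0 [ 0.40799354 -0.27647231  0.20929842] cam [0.1785571  0.63475372 0.70240804]
```

View pics/w9.png

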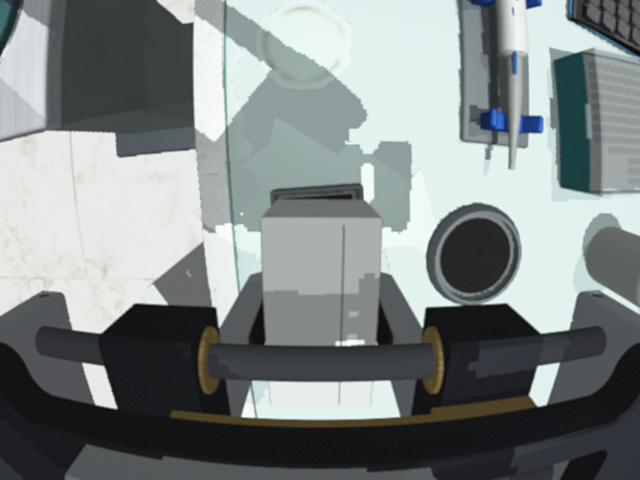

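View pics/s9.png

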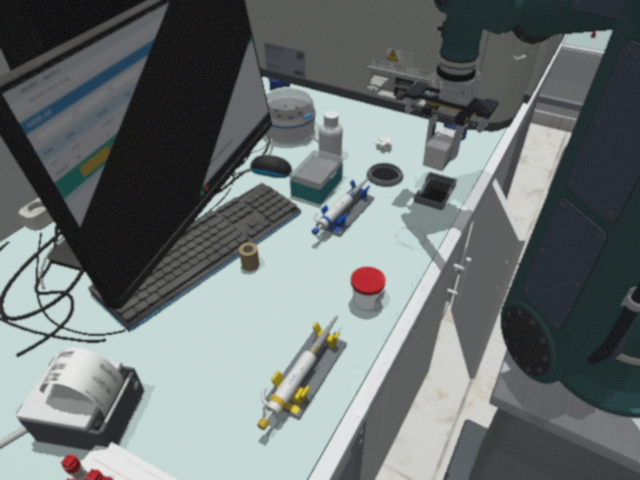

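```bash
python3 w.py w9 271 191 .018 362 184.5 .018 427.5 253 .013 521.5 253 .013 475 204 .013 475 302 .013 262 215 .128 381 215 .128
python3 - <<'E'
from h import *
f=cv2.imread('pics/w9.png')
cv2.imwrite('pics/w9a.png',cv2.resize(f[170:260,250:400],None,fx=5,fy=5,interpolation=cv2.INTER_CUBIC))
f=cv2.imread('pics/s9.png')
cv2.imwrite('pics/s9a.png',cv2.resize(f[120:220,350:470],None,fx=6,fy=6,interpolation=cv2.INTER_CUBIC))
f=cv2.imread('pics/scene0.png')
cv2.imwrite('pics/sc0b.png',cv2.resize(f[195:250,350:450],None,fx=8,fy=8,interpolation=cv2.INTER_CUBIC))
E
```

```text
[271.0, 191.0, 0.018] [ 0.3724 -0.2366]
[362.0, 184.5, 0.018] [ 0.4401 -0.234 ]
[427.5, 253.0, 0.013] [ 0.4934 -0.29  ]
[521.5, 253.0, 0.013] [ 0.5817 -0.2937]
[475.0, 204.0, 0.013] [ 0.533  -0.2508]
[475.0, 302.0, 0.013] [ 0.54   -0.3361]
[262.0, 215.0, 0.128] [ 0.3828 -0.2362]
[381.0, 215.0, 0.128] [ 0.4365 -0.238 ]
```

View pics/w9a.png

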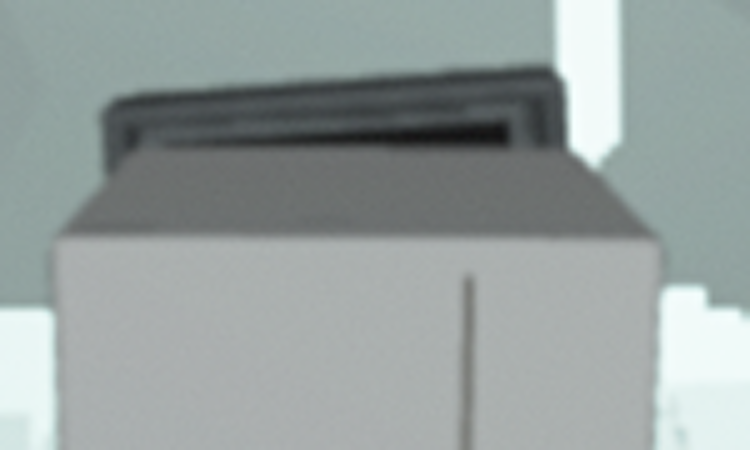

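View pics/s9a.png

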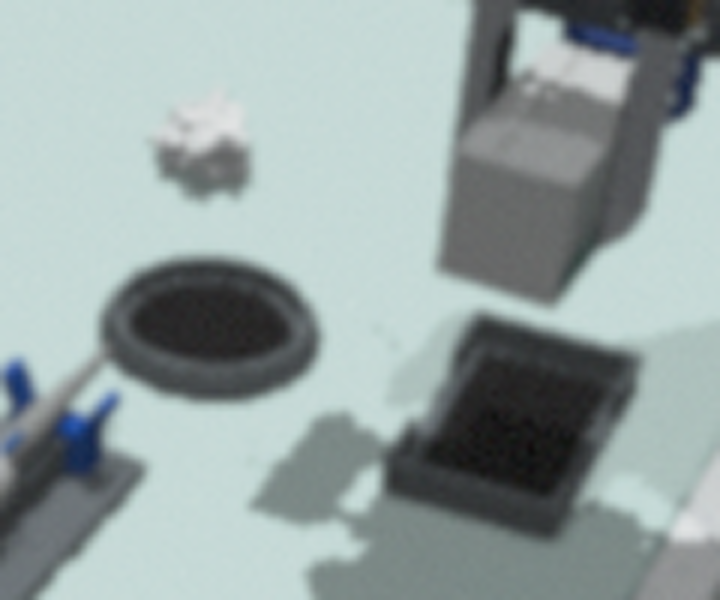

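View pics/sc0b.png

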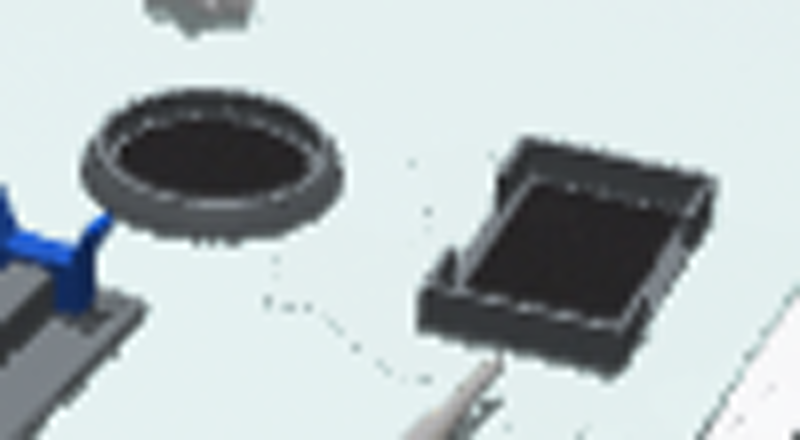

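```bash
python3 - <<'E'
from h import *
for cam,s,x0,y0,ps in [('scene',8,350,195,[(420,290),(612,343),(718,180),(523,140)]),('side',6,350,120,[(388,462),(560,502),(638,355),(475,315)])]:
    q=np.array([atz(cam,x0+u/s-.45,y0+v/s-.45,.018)[:2] for u,v in ps]); print(cam,q.round(4).tolist(),q.mean(0).round(4))
    e=(q[0]+q[1]-q[2]-q[3])/2;g=(q[0]+q[3]-q[1]-q[2])/2; print(np.degrees(np.arctan2(-e[0],e[1])),np.degrees(np.arctan2(g[1],g[0])),np.hypot(*e),np.hypot(*g))
E
```

```text
scene [[0.4389, -0.2327], [0.3716, -0.2299], [0.374, -0.3469], [0.4429, -0.3429]] [ 0.4069 -0.2881]
1.6028775591168667 0.5197340898724199 0.11359607719044926 0.06808519162119248
side [[0.4383, -0.233], [0.3729, -0.2418], [0.3774, -0.3472], [0.4439, -0.3415]] [ 0.4081 -0.2909]
2.700817718714094 6.31035727924938 0.10703804113925375 0.06636361256756498
```

>>> servo_tool(motion="0 -13.5 0 5 0 0 -2; 0 -13.5 0 20 0 0 -4; 0 -13.5 0 40 0 0 -4.1; 0 -13.5 0 60 0 0 -4.1; 0 -13.5 0 60 0 0 -4.1; 0 -13.5 0 60 0 0 -4.1; 0 -13.5 0 60 0 0 -4.1; 0 -13.5 0 60 0 0 -4.1")

```text
t: 20.0
ee_pos: [0.4076, -0.2907, 0.15]
ee_rot: [[-0.037, 0.999, 0.001], [0.999, 0.037, -0.001], [-0.001, 0.001, -1.0]]
wrist_force: [-0.6, -0.3, -0.7]
gripper_width: 0.0461
```

```bash
python3 go.py 0.4075 -0.290 0.1095 2.2;python3 snap.py wrist w10;python3 snap.py side s10;python3 - <<'E'
from h import *
f=cv2.imread('pics/s10.png')
cv2.imwrite('pics/s10a.png',cv2.resize(f[120:220,360:480],None,fx=6,fy=6,interpolation=cv2.INTER_CUBIC))
E
```

```text
t 20.0 pos [ 0.4076 -0.2907  0.15  ] yh 2.1 w 0.0461 F [-0.6 -0.3 -0.7]
shift [ 0.8 -0.1 40.5] turn [ 0.1  0.1 -0.1]
20.05 [ 0.40750163 -0.29069198  0.1498668 ] cam [ 0.40466422 -0.22351729  0.2327193 ]
20.1 [ 0.40739821 -0.29063338  0.14966974] cam [0.1785571  0.63475372 0.70240804]
```

View pics/s10a.png

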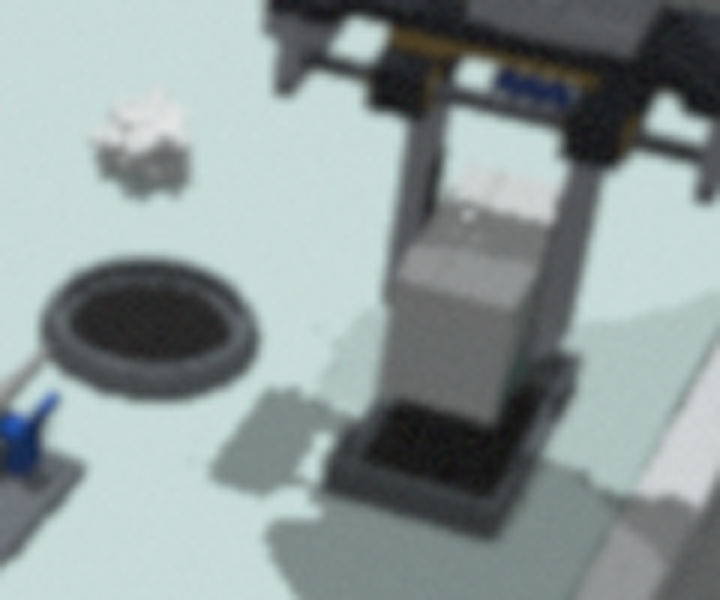

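View pics/w10.png

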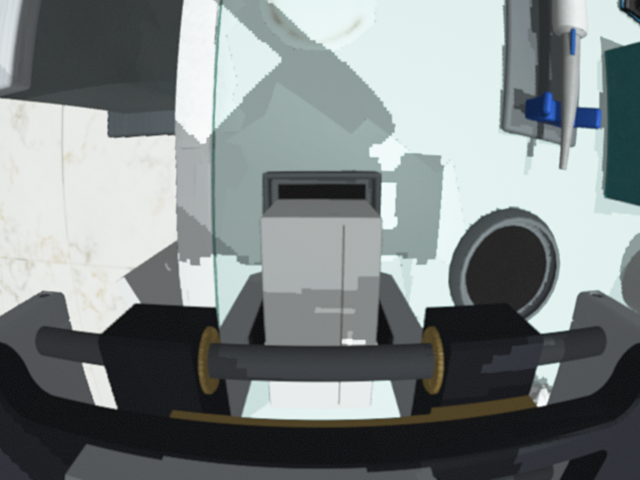

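```bash
python3 w.py w10 263 173.5 .018 381 172 .018
```

```text
[263.0, 173.5, 0.018] [ 0.372  -0.2371]
[381.0, 172.0, 0.018] [ 0.4404 -0.2336]
```

>>> servo_tool(motion="0 0 0 10 0 0 0; 0 0 0 20 0 0 0; 0 0 0 28 0 0 0; 0 0 0 34 0 0 0; 0 0 0 38 0 0 0; 0 0 0 40 0 0 0; 0 0 0 40.5 0 0 0; 0 0 0 40.5 0 0 0")

```text
t: 21.1
ee_pos: [0.4074, -0.2906, 0.1089]
ee_rot: [[-0.037, 0.999, 0.0], [0.999, 0.037, -0.0], [-0.0, 0.0, -1.0]]
wrist_force: [0.6, -0.4, -0.7]
gripper_width: 0.0457
```

```bash
python3 go.py 0.4075 -0.290 0.1095 2.2;python3 snap.py side s11;python3 - <<'E'
from h import *
f=cv2.imread('pics/s11.png')
cv2.imwrite('pics/s11a.png',cv2.resize(f[120:220,360:480],None,fx=6,fy=6,interpolation=cv2.INTER_CUBIC))
E
```

```text
t 21.1 pos [ 0.4074 -0.2906  0.1089] yh 2.1 w 0.0457 F [ 0.6 -0.4 -0.7]
shift [ 0.6  0.2 -0.6] turn [ 0.   0.  -0.1]
21.15 [ 0.40737362 -0.29063192  0.10896922] cam [0.1785571  0.63475372 0.70240804]
```

View pics/s11a.png

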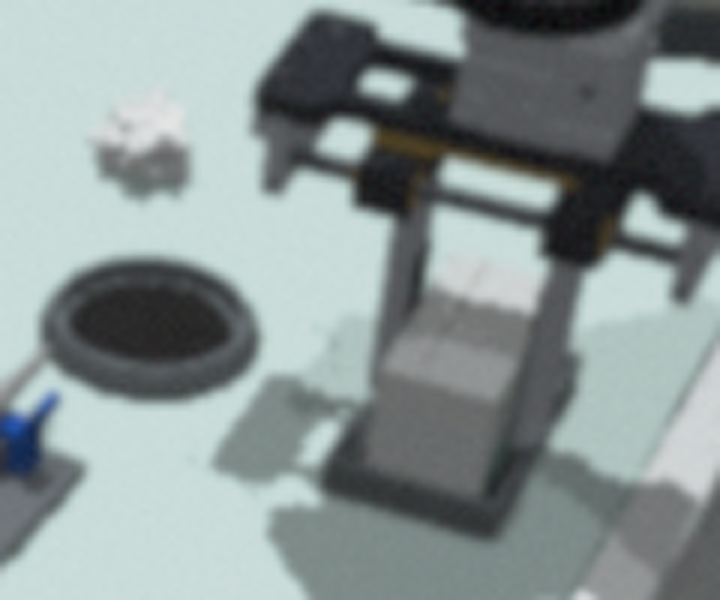

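>>> servo_tool(motion="0 0 0 0.5 0 0 0; 0.72 0 0 0.5 0 0 0; 0.72 0 0 0.5 0 0 0; 0.72 0 0 0.5 0 0 0; 0.72 0 0 -25 0 0 0; 0.72 0 0 -70 0 0 0; 1 20 0 -110 0 0 1; 1 70 0 -120 0 0 2")

```text
t: 22.15
ee_pos: [0.4058, -0.2217, 0.2323]
ee_rot: [[0.001, 1.0, 0.006], [1.0, -0.001, -0.004], [-0.004, 0.006, -1.0]]
wrist_force: [1.0, 1.4, 0.3]
gripper_width: 0.084
```

```bash
python3 go.py 0.4045 0.086 0.21 0;
```

```text
t 22.15 pos [ 0.4058 -0.2217  0.2323] yh -0.1 w 0.084 F [1.  1.4 0.3]
shift [307.8  -1.7  21. ] turn [ 0.3  0.2 -0.1]
```

>>> servo_tool(motion="1 55 0 5 0 0 0; 1 110 0 10 0 0 0; 1 165 0 15 0 0 0; 1 220 -1 20 0 0 0; 1 270 -1 20 0 0 0; 1 300 -1 20 0 0 0; 1 301 -1 20 0 0 0; 1 301 -1 20 0 0 0")

```text
t: 23.15
ee_pos: [0.4029, 0.08, 0.2086]
ee_rot: [[-0.003, 1.0, -0.0], [1.0, 0.003, -0.001], [-0.001, -0.0, -1.0]]
wrist_force: [0.0, -0.3, 0.1]
gripper_width: 0.094
```

```bash
python3 go.py 0.4045 0.086 0.133 0;python3 snap.py wrist w12; python3 snap.py side s12;python3 - <<'E'
from h import *
f=cv2.imread('pics/s12.png')
cv2.imwrite('pics/s12a.png',cv2.resize(f[120:220,360:480],None,fx=6,fy=6,interpolation=cv2.INTER_CUBIC))
E
```

```text
t 23.15 pos [0.4029 0.08   0.2086] yh 0.1 w 0.094 F [ 0.  -0.3  0.1]
shift [ 6.1  1.7 75.6] turn [-0.   0.   0.1]
23.2 [0.40292246 0.07964623 0.2086131 ] cam [0.40242835 0.14720251 0.29133192]
23.25 [0.40296082 0.07948054 0.20860302] cam [0.1785571  0.63475372 0.70240804]
```

View pics/w12.png

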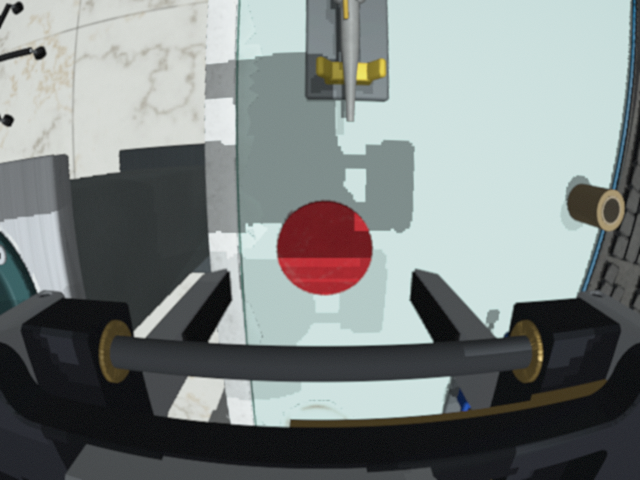

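View pics/s12a.png

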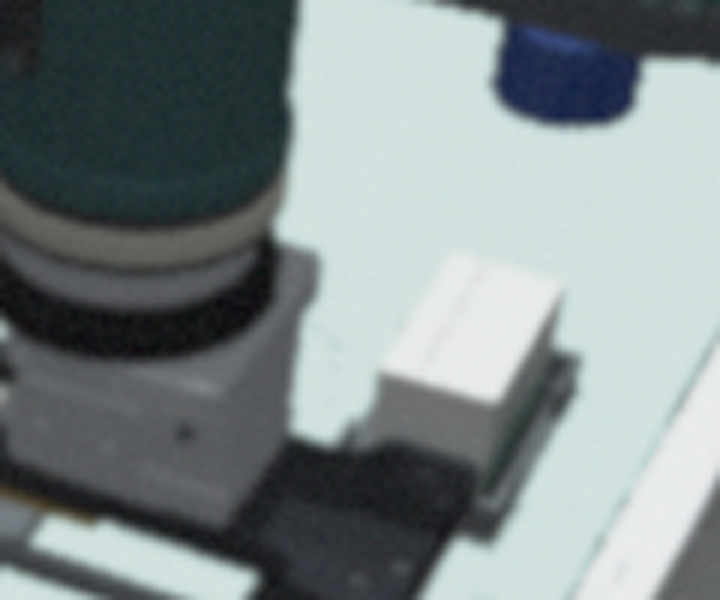

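```bash
python3 w.py w12 325 200.5 .061 325 295 .061 277 247.5 .061 373 247.5 .061
```

```text
[325.0, 200.5, 0.061] [0.4053 0.1168]
[325.0, 295.0, 0.061] [0.4056 0.0537]
[277.0, 247.5, 0.061] [0.3745 0.0864]
[373.0, 247.5, 0.061] [0.4364 0.0865]
```

>>> servo_tool(motion="1 6 2.5 20 0 0 0; 1 6 2.5 45 0 0 0; 1 6 2.5 65 0 0 0; 1 6 2.5 74 0 0 0; 1 6 2.5 75 0 0 0; 0.8 6 2.5 75 0 0 0; 0.5 6 2.5 75 0 0 0; 0.4 6 2.5 75 0 0 0")

```text
t: 24.25
ee_pos: [0.4057, 0.0865, 0.1342]
ee_rot: [[-0.003, 1.0, 0.001], [1.0, 0.003, 0.0], [0.0, 0.001, -1.0]]
wrist_force: [0.7, 0.1, -0.6]
gripper_width: 0.0672
```

```bash
python3 go.py 0.5375 -0.292 0.24 0
```

```text
t 24.25 pos [0.4057 0.0865 0.1342] yh 0.2 w 0.0672 F [ 0.7  0.1 -0.6]
shift [-378.9  131.  -105.6] turn [ 0.1 -0.   0.2]
```

>>> servo_tool(motion="0 0 0 0 0 0 0; 0 0 0 0 0 0 0; 0 0 0 -3 0 0 0; 0 0 0 -15 0 0 0; 0 0 0 -40 0 0 0; 0 0 0 -70 0 0 0; 0 -10 3 -100 0 0 0; 0 -35 12 -110 0 0 0", grip_force=25)

```text
t: 25.25
ee_pos: [0.4182, 0.0517, 0.2469]
ee_rot: [[-0.005, 1.0, 0.005], [1.0, 0.005, 0.0], [0.0, 0.005, -1.0]]
wrist_force: [0.3, 0.3, -0.3]
gripper_width: 0.062
```

```bash
python3 go.py 0.5375 -0.292 0.24 0; python3 snap.py side s13
```

```text
t 25.25 pos [0.4182 0.0517 0.2469] yh 0.3 w 0.062 F [ 0.3  0.3 -0.3]
shift [-344.3  117.6    7.4] turn [ 0.3 -0.   0.3]
25.3 [0.41948585 0.04896923 0.24743474] cam [0.1785571  0.63475372 0.70240804]
```

View pics/s13.png

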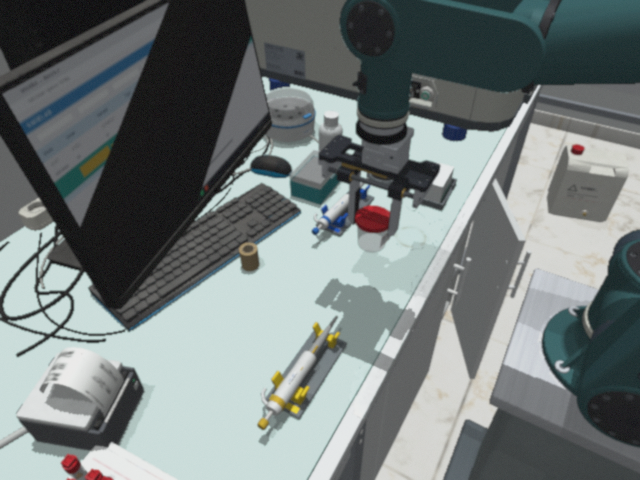

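Cup held upright; carry it on.

>>> servo_tool(motion="0 -35 12 0 0 0 0; 0 -80 27 0 0 0 0; 0 -125 43 0 0 0 0; 0 -170 58 0 0 0 0; 0 -215 73 0 0 0 0; 0 -255 87 0 0 0 0; 0 -285 97 0 0 0 0; 0 -310 106 0 0 0 0")

```text
t: 26.3
ee_pos: [0.5244, -0.2594, 0.2436]
ee_rot: [[-0.002, 1.0, -0.0], [1.0, 0.002, 0.0], [0.0, -0.0, -1.0]]
wrist_force: [0.4, 0.1, -1.0]
gripper_width: 0.0617
```

>>> servo_tool(motion="0 -15 5 0 0 0 0; 0 -27 9 2 0 0 0; 0 -27 9 10 0 0 0; 0 -27 9 25 0 0 0; 0 -27 9 45 0 0 0; 0 -27 9 55 0 0 0; 0 -27 9 55 0 0 0; 0 -27 9 55 0 0 0")

```text
t: 27.3
ee_pos: [0.5336, -0.2852, 0.1894]
ee_rot: [[-0.003, 1.0, 0.001], [1.0, 0.003, -0.001], [-0.001, 0.001, -1.0]]
wrist_force: [-0.4, -0.3, 0.2]
gripper_width: 0.0618
```

```bash
python3 go.py 0.5375 -0.292 0.138 0; python3 snap.py wrist w14; python3 snap.py side s14;python3 - <<'E'
from h import *
f=cv2.imread('pics/s14.png')
cv2.imwrite('pics/s14a.png',cv2.resize(f[100:220,310:470],None,fx=5,fy=5,interpolation=cv2.INTER_CUBIC))
E
```

```text
t 27.3 pos [ 0.5336 -0.2852  0.1894] yh 0.2 w 0.0618 F [-0.4 -0.3  0.2]
shift [-6.8  3.9 51.4] turn [0.1 0.  0.2]
27.35 [ 0.53365945 -0.28531263  0.18967988] cam [ 0.53301279 -0.21794261  0.27210389]
27.4 [ 0.53366652 -0.28538743  0.18977093] cam [0.1785571  0.63475372 0.70240804]
```

View pics/s14a.png

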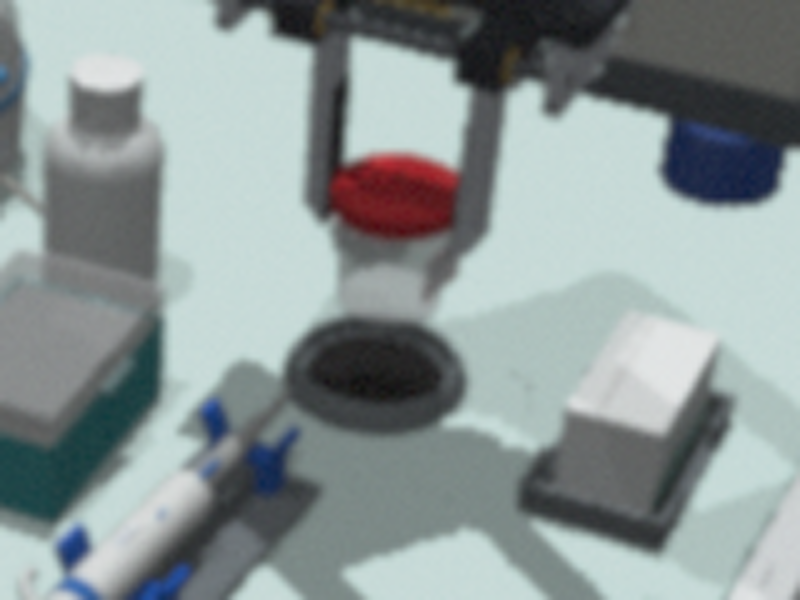

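View pics/w14.png

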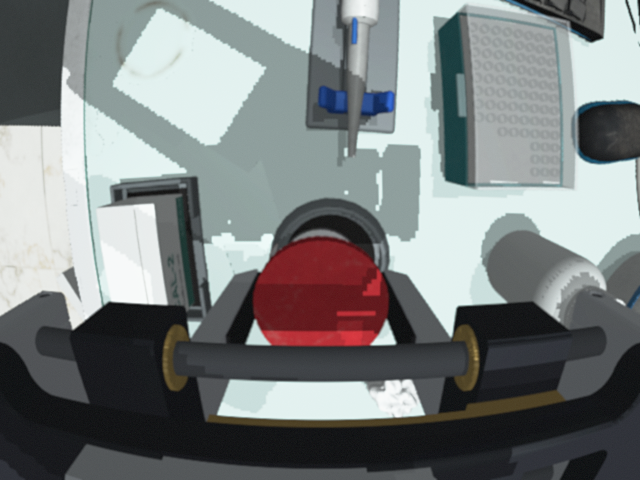

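```bash
python3 w.py w14 330 198 .013 272.5 255 .013 389 255 .013
```

```text
[330.0, 198.0, 0.013] [ 0.54   -0.2503]
[272.5, 255.0, 0.013] [ 0.4985 -0.292 ]
[389.0, 255.0, 0.013] [ 0.5837 -0.2918]
```

>>> servo_tool(motion="0 -4 3 3 0 0 0; 0 -6.7 5.2 12 0 0 0; 0 -6.7 5.2 24 0 0 0; 0 -6.7 5.2 34 0 0 0; 0 -6.7 5.2 42 0 0 0; 0 -6.7 5.2 48 0 0 0; 0 -6.7 5.2 50.5 0 0 0; 0 -6.7 5.2 50.5 0 0 0")

```text
t: 28.4
ee_pos: [0.5387, -0.292, 0.1385]
ee_rot: [[-0.003, 1.0, 0.001], [1.0, 0.003, -0.001], [-0.001, 0.001, -1.0]]
wrist_force: [0.7, -0.3, -0.2]
gripper_width: 0.0617
```

```bash
python3 go.py 0.539 -0.292 0.138 0; python3 snap.py side s15;python3 - <<'E'
from h import *
f=cv2.imread('pics/s15.png')
cv2.imwrite('pics/s15a.png',cv2.resize(f[100:220,310:470],None,fx=5,fy=5,interpolation=cv2.INTER_CUBIC))
E
```

```text
t 28.4 pos [ 0.5387 -0.292   0.1385] yh 0.1 w 0.0617 F [ 0.7 -0.3 -0.2]
shift [0.  0.3 0.5] turn [0.  0.  0.1]
28.45 [ 0.53873925 -0.29202409  0.13857833] cam [0.1785571  0.63475372 0.70240804]
```

View pics/s15a.png

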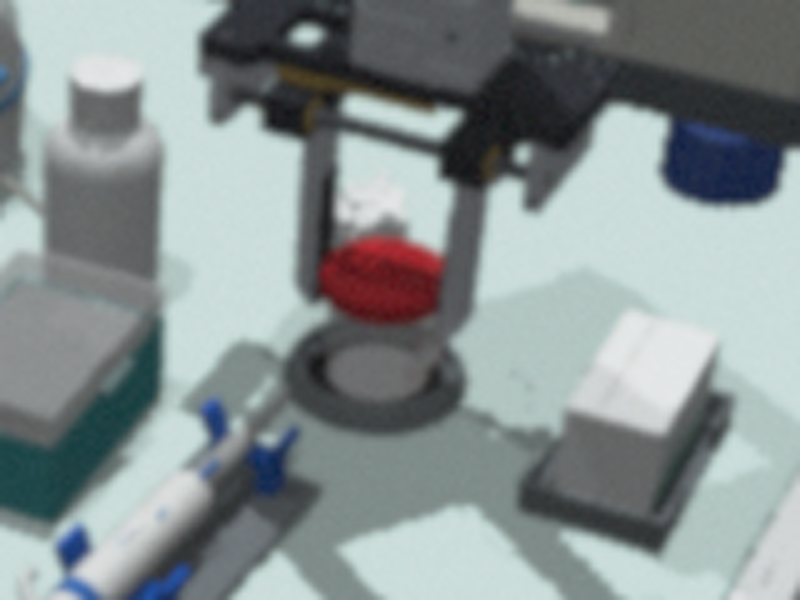

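Cup is in the well; lower a hair, release, rise.

>>> servo_tool(motion="0 0 0 0.7 0 0 0; 0.75 0 0 0.7 0 0 0; 0.9 0 0 0.7 0 0 0; 0.9 0 0 0.7 0 0 0; 0.9 0 0 0.7 0 0 0; 0.9 0 0 -20 0 0 0; 0.9 0 0 -60 0 0 0; 0.9 0 0 -110 0 0 0")

```text
t: 29.45
ee_pos: [0.538, -0.2915, 0.2478]
ee_rot: [[-0.003, 1.0, -0.003], [1.0, 0.003, 0.002], [0.002, -0.003, -1.0]]
wrist_force: [0.5, 0.5, 0.7]
gripper_width: 0.0847
```

>>> servo_tool(motion="0.9 -20 -30 -20 0 0 0; 0.9 -50 -80 -40 0 0 0; 0.9 -70 -130 -40 0 0 0; 0.9 -100 -180 -40 0 0 0; 0.9 -100 -180 -40 0 0 0; 0.9 -100 -180 -40 0 0 0; 0.9 -100 -180 -40 0 0 0; 0.9 -100 -180 -40 0 0 0")

```text
t: 30.45
ee_pos: [0.3598, -0.3916, 0.288]
ee_rot: [[-0.005, 1.0, -0.0], [1.0, 0.005, 0.0], [0.0, -0.0, -1.0]]
wrist_force: [-0.8, -0.9, 0.4]
gripper_width: 0.0846
```

```bash
python3 go.py 0.539 -0.292 0.138 0; python3 snap.py side s16;python3 snap.py scene c16; python3 - <<'E'
from h import *
f=cv2.imread('pics/s16.png')
cv2.imwrite('pics/s16a.png',cv2.resize(f[100:240,310:470],None,fx=4.2,fy=4.2,interpolation=cv2.INTER_CUBIC))
f=cv2.imread('pics/c16.png')
cv2.imwrite('pics/c16a.png',cv2.resize(f[160:400,270:450],None,fx=2.5,fy=2.5,interpolation=cv2.INTER_CUBIC))
E
```

```text
t 30.45 pos [ 0.3598 -0.3916  0.288 ] yh 0.3 w 0.0846 F [-0.8 -0.9  0.4]
shift [ 98.7 179.6 150. ] turn [-0.  -0.   0.3]
30.5 [ 0.35970578 -0.39174596  0.28800496] cam [0.1785571  0.63475372 0.70240804]
30.55 [ 0.35955599 -0.39183961  0.2880017 ] cam [-0.01277839  1.11793663  0.87635482]
```

View pics/s16a.png

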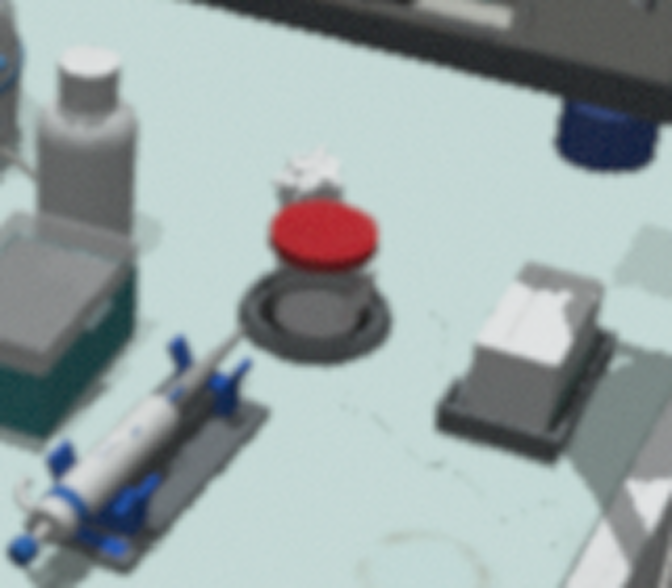

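View pics/c16a.png

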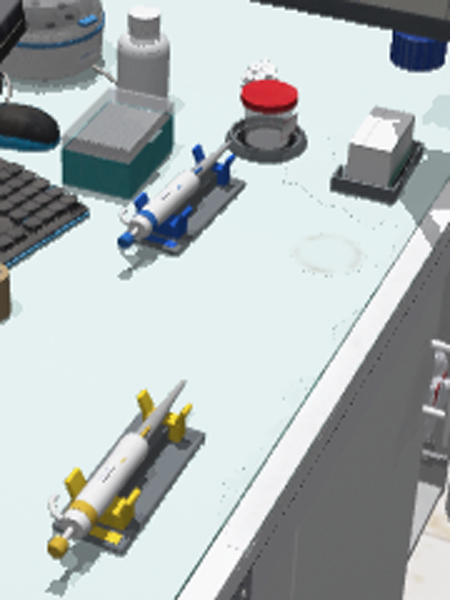

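```bash
python3 - <<'E'
from h import *
f=cv2.imread('pics/c16.png')
cv2.imwrite('pics/c16y.png',cv2.resize(f[305:390,280:360],None,fx=7,fy=7,interpolation=cv2.INTER_CUBIC))
cv2.imwrite('pics/c16b.png',cv2.resize(f[190:265,310:445],None,fx=5.9,fy=5.9,interpolation=cv2.INTER_CUBIC))
E
```

```text
(no output)
```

View pics/c16y.png

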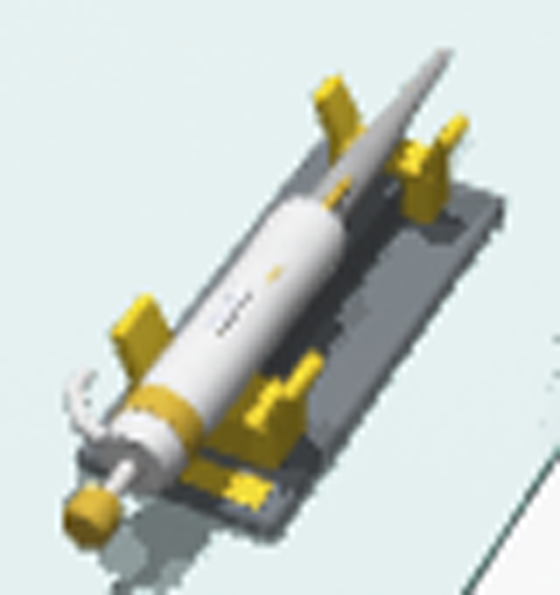

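View pics/c16b.png

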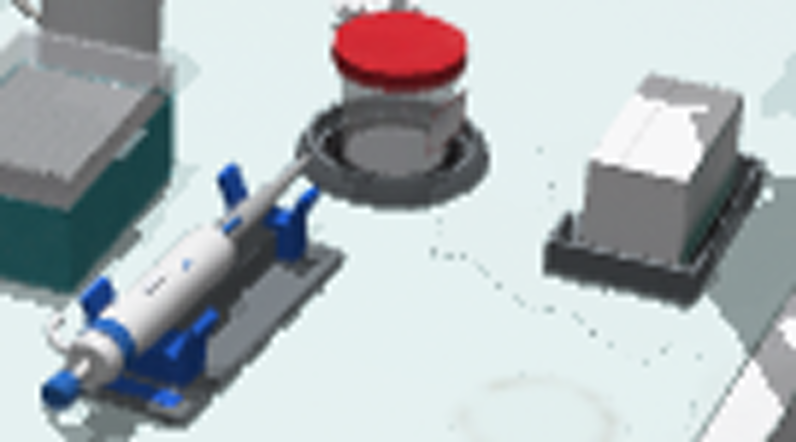

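```bash
python3 - <<'E'
from h import *
def P(u,v,s,x0,y0,z): return atz('scene',x0+u/s-.45,y0+v/s-.45,z)[:2].round(4)
print('yel nose',P(447,53,7,280,305,.0365),'cap',P(90,518,7,280,305,.0365),'ring',P(160,418,7,280,305,.0365))
print('blu nose',P(310,158,5.9,310,190,.0365),'cap',P(61,389,5.9,310,190,.0365))
print('lid',P(400,43,5.9,310,190,.065))
q=np.array([P(*a,5.9,310,190,.056) for a in [(585,160),(690,185),(743,95),(650,73)]]);print(q,q.mean(0))
print('lid side',atz('side',310+325/4.2-.4,100+232/4.2-.4,.065))
E
```

```text
yel nose [0.4213 0.1665] cap [0.4217 0.388 ] ring [0.4233 0.346 ]
blu nose [ 0.5514 -0.2251] cap [ 0.5657 -0.0049]
lid [ 0.5383 -0.2959]
[[ 0.4289 -0.2477]
 [ 0.3802 -0.2479]
 [ 0.3853 -0.3364]
 [ 0.4302 -0.337 ]] [ 0.40615 -0.29225]
lid side [ 0.53732937 -0.2928752   0.065     ]
```

```bash
python3 -c "
from station import ticket; print(ticket.sign_off())"
```

```text
the job is handed in; nothing more can be done
None
```

The bench is set up and the job was handed in at about 30.6 s of the 99 s. No verdict was reported.

**What I did:** I laid the yellow and blue pipettes on the rests of their own colour. I then stood the carton in its bay and set the red-lidded cup in the round stand, holding it by the lid. The cup looked upright in the pictures I took while carrying it.

**Final positions**, from the last scene and side pictures:

| Item | Measured offset | Allowed |
|---|---|---|
| Yellow pipette to its seat | about 1 mm across, 2 mm along | 9 mm, 20 mm |
| Blue pipette to its seat | about 1 mm across, 6 mm along | 9 mm, 20 mm |
| Cup to stand centre | about 3 mm | 18 mm |
| Carton to bay centre | about 3 mm | 12 mm |

- **Seating:** in the pictures both pipettes lie with the nose in the narrow saddle and look level. The cup and carton stand upright. I judged pipette height and tilt by eye and did not measure them.
- **Bystanders:** the tip box and white bottle looked unmoved, but I did not measure them again at the end.
- **Robot:** the gripper was open and about 20 cm clear of the cup and above the bay when I handed in. The wrist force readings I took stayed under about 3 N.

No check failed. My estimates of the bay and stand centres differed by about 3 mm between pictures, so I used a value between them.

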